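# Pin a cuvette turret and hold its circlip spread at the axle groove

## Task

Put the index pin fully down into the hole of the turret's lug and let go of it. Then pick up the circlip pliers by squeezing their handles fully together so that the clip on their tips stays spread, lower the spread clip from above over the axle stub until it lies flat on the hub face, level with the groove, and finish while still holding it there squeezed open, with the pin still in place. Do not force the clip onto the axle while it is closed, and leave the other things on the bench where they are.

Things in the scene. Friction and masses are not known exactly. Their poses are not given: they have to be found in the camera images.
- turret: Aluminium cuvette turret, fixed (place and yaw vary). Origin: axle axis at bench level, z up, +x towards the lug. Base disc 110 mm diameter; drum 92 mm diameter to 40 mm height, cuvettes to 47 mm; hub 34 mm diameter, flat top face at 52 mm. The lug, a block 30 x 30 x 30 mm on the bench, is centred 80 mm from the axle along +x, always on the far half, within 1.2 rad of world +x.
- axle_seat (a point): point on the axle axis at the hub face (52 mm above the bench), where the clip's underside must lie. Steel axle stub 22 mm diameter; groove 19 mm diameter, 4.5 mm high, directly above the hub face
- axle_top (a point): centre of the axle stub's tip, 19 mm above axle_seat; the last 5 mm taper to 14 mm diameter
- index_hole (a point): centre of the mouth of the lug's index hole, in its top face 30 mm above the bench; vertical blind hole, 11 mm diameter, 22 mm deep, chamfered
- pin: Steel index pin, upright, 8 mm diameter, 70 mm long, with a round head 14 mm diameter over its top 14 mm. Origin: centre of the foot, z towards the head. It starts 24 mm deep in a fixed cream block (50 x 50 mm, 32 mm high), foot 8 mm and top 78 mm above the bench. About 30 g.
- pin_tip (a point): centre of the pin's foot (same as its origin); 22 mm below index_hole when fully in
- pliers: Circlip pliers lying level, 170 g. Origin: on the pivot axis at the levers' underside, +x to the tips, z up; symmetric about x. Handles: two flat-sided bars side by side, z 0 to 12 mm, each 10 mm thick, x -30 to -112 mm. Jaws to x = 50 mm, with two pins down to the clip. Starts on a fixed cream rest, underside 38 mm above bench: posts under x -10 to +4 and -110 to -100, 8 mm high base between.
- grip_point (a point): where to grip: midway between the handles, x = -65, z = 6 mm of the pliers, mid-height; close the fingers across the pliers (their y). Outer width here 60 mm relaxed, 42 to 44 mm fully squeezed (handles then parallel to x). Squeezing them shifts the tool some 2.5 mm forward (its +x) in the fingers. About 8 N on each holds them at the stop against their spring; 30 to 60 N keeps the tool level
- clip_centre (a point): centre of the clip at its underside: x = 62, y = 0, z = -11 mm of the pliers, so 127 mm ahead of and 17 mm below grip_point. The clip is a flat steel C-ring, 2.5 mm thick, hooked on the pliers' tips for good; inner diameter 19.5 mm relaxed, about 28 mm fully spread (about 2 mm free round the axle)
- grip_l (a joint): squeeze of the pliers handles: 0 relaxed, 0.122 rad at the stop (clip fully spread); the stop gives a little, up to 0.14 under a firm 50 N grip; both handles move alike
- spare_clip: loose spare circlip lying flat, 2.5 mm thick, 27 mm across; a bystander
- screwdriver: screwdriver lying flat, a bystander
- reagent: amber jar, 52 mm diameter, 85 mm tall, a bystander
- beaker: glass beaker, 60 mm diameter, 70 mm tall, a bystander
- cuvette_box: closed flat cuvette box 70 x 50 x 28 mm, a bystander
- lens_cap: white disc 44 mm diameter, 12 mm thick, a bystander
Mind the look-alikes: they are no part of the job. Leave any blue or pink look-alike of the turret alone.

How it is judged:
On the way, in this order (a step that is already met when the one before it is completed fails the run):
1. the pin stands fully in the lug's hole, let go (horizontal distance between pin_tip and index_hole below 0.004 m and z of pin_tip in the frame of index_hole below -0.018 m and angle between pin's own z axis and vertical below 0.12 rad and contact force between the fingers and pin below 0.1 N), for 0.2 s.
2. the clip, spread by squeezing the pliers in the fingers, is over the end of the axle (value of joint grip_l above 0.105 rad and horizontal distance between clip_centre and axle_seat below 0.006 m and z of clip_centre in the frame of axle_seat above 0.008 m and contact force between the fingers and pliers above 3 N), for 0.1 s.
At the end, for the whole second after the job is handed in: The clip's underside is within 2.5 mm of the hub face and its centre within 5 mm of the axle axis, level within 0.12 rad; the pliers are still squeezed in the fingers (joint above 0.105 rad, contact over 3 N) and still; the pin is at least 18 mm deep in the lug's hole, upright (horizontal distance between pin_tip and index_hole below 0.004 m and z of pin_tip in the frame of index_hole below -0.018 m and angle between each of pin, pliers's own z axis and vertical below 0.12 rad and horizontal distance between clip_centre and axle_seat below 0.005 m and z of clip_centre in the frame of axle_seat between -0.002 and 0.0025 m and value of joint grip_l above 0.105 rad and contact force between the fingers and pliers above 3 N and linear speed of pliers below 0.02 m/s); the arm keeps its last pose, push and grip.
It fails at once if the clip is forced onto the axle while not spread (horizontal distance between clip_centre and axle_seat below 0.008 m and z of clip_centre in the frame of axle_seat below 0.0165 m and value of joint grip_l below 0.07 rad).
It fails at once if another thing on the bench is pushed more than 30 mm (distance of any of spare_clip, screwdriver, reagent, beaker, cuvette_box, lens_cap from where it was at the start of the episode above 0.03 m).
It also fails if it takes over 53 s, if anything falls off the work surface, if the arm or the gripper's body presses on something with over 40 N, if the wrist force passes 120 N, or if a joint passes its speed limit or range.

## Robot

A 7-joint arm with a two-finger parallel gripper is mounted at the origin on the work surface. World frame = base frame: x ahead of the robot, y to its left, z up, the work surface at z = 0. Lengths are in m, angles in rad, forces in N, time in s.
With the tool pointing down it reaches from about 0.35 to 0.775 m from the base axis. Payload 3.1 kg.
Tool frame: the origin (TCP) lies midway between the tips of the shut fingers; the grasp point (between the pads) lies 19 mm behind it; y points along the fingers, z is the direction in which the jaws open and shut, and the axes are right-handed (so a half turn about y gives the same grasp; the last joint's range is limited). The gripper opens to 85 mm and grips with 20 to 120 N. Pads are 22 mm wide; open, the fingers measure 114 mm over their backs; the gripper's body (76 mm by 85 mm) begins 54 mm behind the grasp point. The pads swing forward as they close: fully open they stand 13 mm farther back than shut.
Start: joints at [-1.313, 0.311, 0.014, 1.512, -0.004, 1.319, -0.027], TCP at [0.162, 0.525, 0.198] pointing down, gripper open.
Joint ranges: [-2.7, 2.7], [-0.3, 1.91], [-1.27, 1.3], [0.12, 2.57], [-1.44, 4.58], [0.2, 2.03], [-3.05, 3.05]. Speed limits (rad/s): [2.79, 2.79, 3.14, 3.14, 3.14, 3.14, 3.14].

## Interface

Orientations are given as a rotation vector (axis times angle).
In Python, from bench import env gives the robot as it stands. The module is installed in compiled form; this text tells all that it offers.
- The arm moves only by the tool send_rows, never from a script. Its argument "commands" is a list of rows, each a list of 4 numbers: the shift along the world's x, y, z in cm, then the turn about the world's z in rad. In form: [[x, y, z, turn], ...]. A call has 1 to 10 rows; each row is the pose to reach, as a shift and turn from the pose measured when the call began; what a row does not reach only later rows make up. A row lasts 1/12 s, in which the tool goes at most 41.7 mm and 7.16 degrees, less where a joint would pass 70% of its speed; a pose out of reach is approached as far as the arm can. A call with a gripper value outside its range is refused whole. "gripper" is the closure, from -1 (fully open) to 1 (shut), set as the call begins (left out, the last holds). The fingers move at their own pace and stop on an object; "force" is the grip in N (left out, the last holds). Time passes only in rows, so rows that repeat a pose let the fingers close. It gives the time, the measured TCP pose, the force and the opening at its end, in the units of the state.
- env.read_state(): the state, without advancing time (a new reading comes with each control period).
- env.read_camera(name): name is "scene" or "top"; returns a dict with "img" (384x512x3 uint8, red, green, blue), "K" (3x3 intrinsics, pixels), "dist" ([k1, k2, p1, p2, k3] as OpenCV has them; the pictures are not rectified), "rvec" (rotation vector, rad) and "tvec" (3), from world to camera coordinates, as OpenCV has them. Camera axes: x right, y down, z forward; pixel columns grow to the right and rows downward; lengths in m; the calibration is good to about 2 mm. A picture is of the moment at which its call begins. There is no depth.
- env.sign_off(): hands the job in, once; it reports no verdict.
Trained networks look in a picture, given as the dict that the camera call returned (one of the last four; its "shot" number tells which), for a name from the list of things; names that differ only in an ending like _2 or _b are one class to them, and where a whole thing is asked for, a point or a joint stands for the part that bears it (a point fixed in the world has none). Each returns a list of dicts, best first, with "conf" (0 to 1); they miss things now and then, are a little off and sometimes report something else, mostly with a low value. They report only what shows in the picture. A call takes as long as a camera call. They do not tell look-alikes from the thing itself.
- env.search_frame(label, picture): "box" ([left, top, right, bottom] in pixels, round what is visible of it).
The state is a dict: "t": time; "joint_positions": joint angles; "joint_vel": joint speeds; "joint_torque": joint torques, N m; "ee_pos": TCP position; "ee_rot": TCP orientation; "wrist_force": force on the tool from outside, world axes, zero at the start; "moment": the same for the moment, N m; "gripper_width": finger opening in m.
Only numpy, scipy, OpenCV 4.12 (cv2) and the standard library are available. Lean on these libraries where they do the work, as an engineer would, in place of code of your own. Each camera call takes 0.05 s, during which the arm holds its last target.

## Working session

There is one attempt and no reset: what is moved stays moved. The work goes in short steps, Python scripts to look and compute and a tool call to move; the robot and the scene stay as the last step left them, time stands still between calls to the robot, and variables do not carry over. Pictures are saved under pics/ and viewed, and the job is handed in when it is done.

Besides the shell and the picture viewer there is one more tool, called after "Emit:" in YAML: its name, and indented under it one key for each argument. send_rows: Moves the arm, as the interface text tells. Its arguments: {"type":"object","properties":{"commands":{"type":"array","items":{"type":"array","items":{"type":"number"}}},"gripper":{"type":"number"},"force":{"type":"number"}},"required":["commands"]}

```bash
mkdir -p pics; cat > h.py <<'E'
import numpy as np, cv2
from bench import env
def shot(n,tag):
    p=env.read_camera(n); cv2.imwrite(f'pics/{tag}.png',p['img'][:,:,::-1]); 
    np.savez(f'pics/{tag}.npz',**{k:np.array(p[k]) for k in('img','K','dist','rvec','tvec')}); return p
def back(p,uv,z):
    uv=np.array(uv,float).reshape(-1,1,2)
    n=cv2.undistortPoints(uv,np.array(p['K'],float),np.array(p['dist'],float))[:,0]
    R=cv2.Rodrigues(np.array(p['rvec'],float))[0]; t=np.array(p['tvec'],float).ravel()
    C=-R.T@t; d=np.c_[n,np.ones(len(n))]@R
    return C+d*((z-C[2])/d[:,2])[:,None]
def proj(p,X):
    return cv2.projectPoints(np.array(X,float).reshape(-1,1,3),np.array(p['rvec'],float),np.array(p['tvec'],float),np.array(p['K'],float),np.array(p['dist'],float))[0][:,0]
def load(tag): return dict(np.load(f'pics/{tag}.npz'))
E
python3 - <<'E'
from h import *
for n in('scene','top'):
    p=shot(n,n+'0'); R=cv2.Rodrigues(np.array(p['rvec'],float))[0]
    print(n,-R.T@np.array(p['tvec'],float).ravel(),R[2])
    for l in['turret','pin','pliers','spare_clip','screwdriver','reagent','beaker','cuvette_box','lens_cap','index_hole','axle_top','grip_point','clip_centre','pin_tip']:
        try: print(l,[([round(float(x)) for x in d['box']],round(d['conf'],2)) for d in env.search_frame(l,p)])
        except Exception as e: print(l,e)
s=env.read_state(); print(s)
E
```

```text
scene [ 0.82869891 -0.55678187  0.92263008] [-0.26157946  0.52380438 -0.81068191]
turret [([218, 84, 252, 122], 0.94), ([99, 230, 143, 286], 0.72), ([261, 191, 305, 245], 0.62), ([222, 251, 271, 316], 0.62)]
pin [([179, 264, 185, 278], 0.58), ([259, 191, 305, 243], 0.24)]
pliers [([257, 115, 324, 150], 0.94), ([360, 161, 379, 190], 0.66)]
spare_clip [([215, 164, 225, 175], 0.5)]
screwdriver [([145, 191, 217, 212], 0.96), ([259, 192, 304, 246], 0.18)]
reagent [([358, 159, 380, 189], 0.73)]
beaker [([303, 279, 332, 314], 0.79)]
cuvette_box [([358, 124, 384, 145], 0.68), ([259, 119, 320, 144], 0.62)]
lens_cap [([243, 362, 269, 384], 0.82), ([144, 195, 196, 212], 0.64)]
index_hole [([262, 188, 303, 244], 0.98), ([216, 84, 252, 124], 0.84), ([219, 254, 272, 318], 0.78)]
axle_top [([217, 85, 251, 124], 0.73), ([262, 191, 304, 245], 0.72), ([224, 253, 275, 320], 0.69), ([96, 224, 146, 283], 0.66)]
grip_point [([260, 118, 324, 149], 0.74)]
clip_centre [([259, 117, 320, 142], 0.74)]
pin_tip [([359, 162, 376, 191], 0.15)]
top [0.38034985 0.01691334 1.25009234] [ 0.13324955 -0.00713671 -0.99105
[... 786 characters left out ...]
.5, 'joint_positions': array([-1.31268252,  0.31084366,  0.01402305,  1.51148758, -0.0043891 ,
        1.31918917, -0.02721623]), 'joint_vel': array([-1.27369362e-04, -2.04476600e-03,  1.07302549e-03, -2.40826265e-04,
       -9.01999832e-04, -3.69641681e-05, -6.32445797e-04]), 'joint_torque': array([-4.35449010e-05, -3.79809022e+01,  1.45686194e-01, -2.30851060e+01,
        1.22403621e-02,  1.85930126e-03, -3.27981844e-06]), 'ee_pos': array([0.16243319, 0.52549876, 0.19843988]), 'ee_rot': array([-1.55786254,  0.23523936, -0.23531865]), 'wrist_force': array([-0.25232014,  1.12083743, -0.59864315]), 'moment': array([ 0.04009347, -0.03059416, -0.01171223]), 'gripper_width': 0.08531408005632969}
```

```bash
python3 - <<'E'
from h import *
for n,(a,b,c,d) in{'scene0':(80,70,400,384),'top0':(110,70,420,310)}.items():
    im=cv2.imread(f'pics/{n}.png')[b:d,a:c]; s=min(800/im.shape[1],600/im.shape[0])
    print(n,s); cv2.imwrite(f'pics/{n}_z.png',cv2.resize(im,None,fx=s,fy=s,interpolation=cv2.INTER_CUBIC))
E
```

```text
scene0 1.910828025477707
top0 2.5
```

View pics/scene0_z.png

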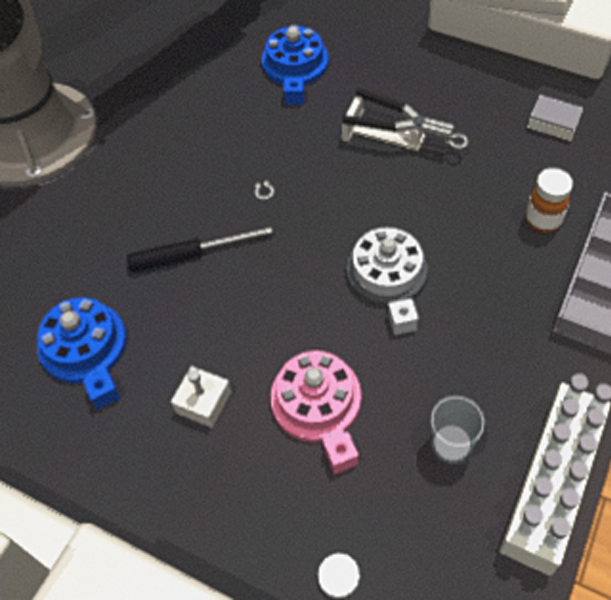

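View pics/top0_z.png

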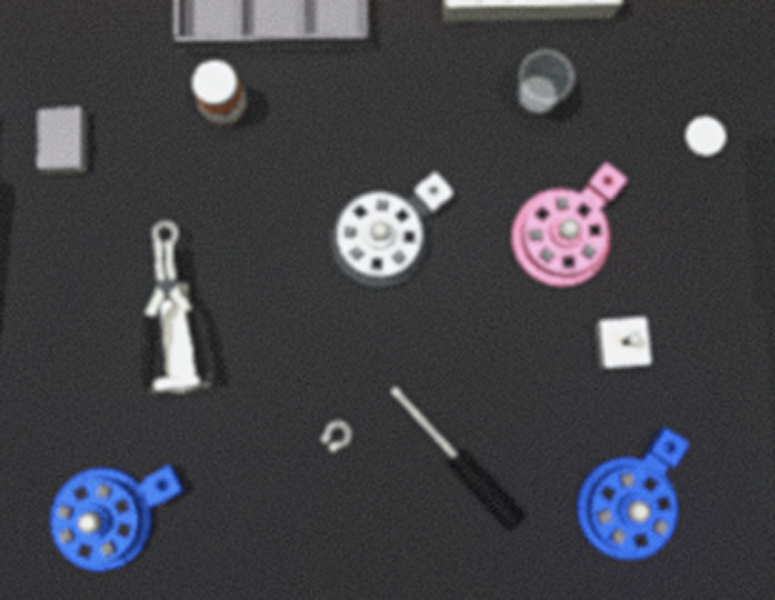

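```bash
python3 - <<'E'
from h import *
def crop(n,x0,y0,x1,y1,k,o):
    im=cv2.imread(f'pics/{n}.png')[y0:y1,x0:x1]; return cv2.resize(im,None,fx=k,fy=k,interpolation=cv2.INTER_LANCZOS4)
A=crop('top0',240,136,296,186,7,0); B=crop('scene0',258,184,308,250,7,0)
H=max(A.shape[0],B.shape[0])
pad=lambda a:cv2.copyMakeBorder(a,0,H-a.shape[0],0,0,cv2.BORDER_CONSTANT)
cv2.imwrite('pics/tur.png',np.hstack([pad(A),pad(B)]))
A=crop('top0',344,190,376,222,12,0);B=crop('scene0',166,256,204,296,10,0)
H=max(A.shape[0],B.shape[0])
cv2.imwrite('pics/pin.png',np.hstack([pad(A),pad(B)]))
A=crop('top0',160,152,204,232,7,0);B=crop('scene0',254,110,330,160,6,0)
H=max(A.shape[0],B.shape[0])
cv2.imwrite('pics/pli.png',np.hstack([pad(A),pad(B)]))
t=load('top0')
for nm,uv,z in[('axletop',(261.5,162),.071),('hole',(283.3,146),.03),('pinhead',(362,206.5),.078),('block',(360,207),.032),('pliersclip',(176,163),.03),('handle',(180,223),.038)]: print(nm,back(t,uv,z))
E
```

```text
axletop [[0.60434887 0.00272096 0.071     ]]
hole [[ 0.65636593 -0.06008281  0.03      ]]
pinhead [[ 0.47687707 -0.26095368  0.078     ]]
block [[ 0.47942096 -0.26624015  0.032     ]]
pliersclip [[0.61500484 0.24105355 0.03      ]]
handle [[0.44701093 0.22853251 0.038     ]]
```

View pics/tur.png

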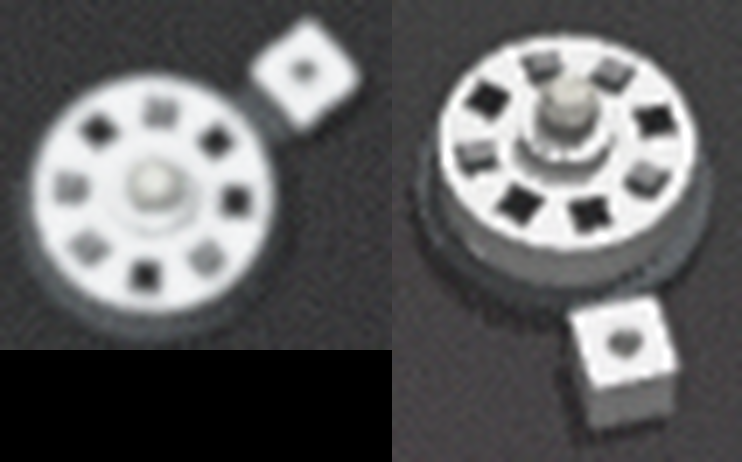

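View pics/pin.png

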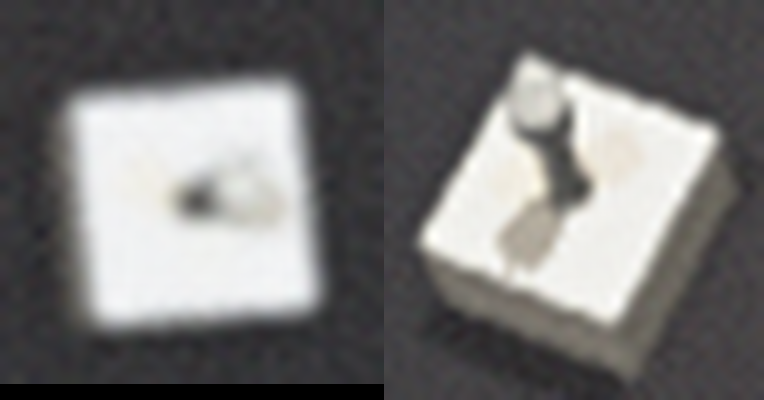

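View pics/pli.png

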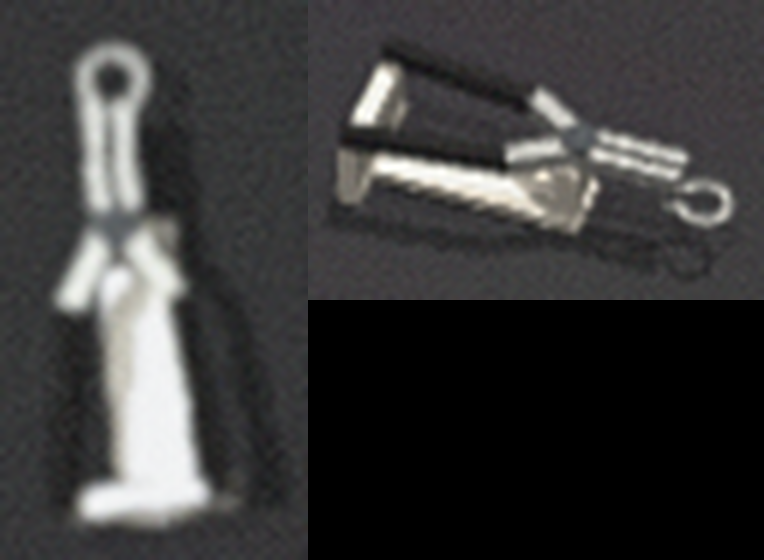

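```bash
cat > m.py <<'E'
from h import *
from scipy.optimize import least_squares
def contour(p,box,thr,seed):
    x0,y0,x1,y1=box
    g=cv2.cvtColor(p['img'],cv2.COLOR_RGB2GRAY)[y0:y1,x0:x1]; k=8
    G=cv2.resize(g,None,fx=k,fy=k,interpolation=cv2.INTER_CUBIC); G=cv2.GaussianBlur(G,(0,0),3)
    cs,_=cv2.findContours((G>thr).astype(np.uint8),cv2.RETR_EXTERNAL,cv2.CHAIN_APPROX_NONE)
    s=((seed[0]-x0+.5)*k-.5,(seed[1]-y0+.5)*k-.5)
    c=[c for c in cs if cv2.pointPolygonTest(c,s,False)>=0]
    c=max(c,key=cv2.contourArea)[:,0].astype(float)
    return (c+.5)/k-.5+np.array([x0,y0])
def circ(P):
    f=lambda q:np.hypot(P[:,0]-q[0],P[:,1]-q[1])-q[2]
    r=least_squares(f,[*P[:,:2].mean(0),.04],loss='soft_l1',f_scale=.0007); return r.x
def sq(P):
    (c,s,a)=cv2.minAreaRect((P[:,:2]*1000).astype(np.float32)); 
    M=cv2.moments((P[:,:2]*1000).astype(np.float32)); 
    return np.array(c)/1000,np.array(s),a,(M['m10']/M['m00']/1000,M['m01']/M['m00']/1000,M['m00'])
E
python3 - <<'E'
from m import *
np.set_printoptions(precision=4,suppress=True)
t=load('top0');s=load('scene0')
for thr in(130,160):
  print(thr)
  for n,p,box,seed in(('top',t,(238,136,278,186),(255,156)),('scene',s,(256,184,310,228),(275,192))):
    c=contour(p,box,thr,seed); print(n,'drum',circ(back(p,c,.04)))
  for n,p,box,seed in(('top',t,(275,134,296,157),(283,142)),('scene',s,(281,224,300,248),(287,229))):
    c=contour(p,box,thr,seed); print(n,'lug',*sq(back(p,c,.03)))
  for n,p,box,seed in(('top',t,(344,190,376,222),(355,200)),('scene',s,(166,256,204,296),(187,265))):
    c=contour(p,box,thr,seed); print(n,'block',*sq(back(p,c,.032)))
E
```

```text
130
top drum [0.6068 0.0034 0.0479]
scene drum [0.608  0.001  0.0469]
top lug [ 0.6564 -0.0595] [35.4215 35.1814] 39.86601257324219 (0.656316719959253, -0.05942490068661808, 1143.4275164272403)
scene lug [ 0.6574 -0.0611] [32.8426 34.6464] 39.49489212036133 (0.6573926966479853, -0.061195166082259625, 1064.736068368773)
top block [ 0.481  -0.2651] [54.6343 55.2841] 3.2048141956329346 (0.4810455307210008, -0.26509535699643716, 2909.4823034233414)
scene block [ 0.4824 -0.2673] [53.6241 54.1567] 3.4159858226776123 (0.482407723696229, -0.2673050325124347, 2780.3815452866256)
160
top drum [0.6068 0.0032 0.0468]
scene drum [0.6079 0.001  0.046 ]
top lug [ 0.6565 -0.0596] [33.4241 32.907 ] 39.860198974609375 (0.6563994415089797, -0.05948307213162735, 1006.4619115584064)
scene lug [ 0.6574 -0.061 ] [31.3782 32.3329] 39.02252197265625 (0.6573651859450482, -0.06114228056724227, 958.5796662326902)
top block [ 0.481  -0.2652] [52.6731 52.9018] 3.050104856491089 (0.4810258253610527, -0.26524501669361866, 2683.055619480554)
scene block [ 0.4822 -0.2671] [52.0062 52.3345] 3.3223071098327637 (0.48230795952048394, -0.26720978806086815, 2607.444889503764)
```

```bash
python3 - <<'E'
from m import *
np.set_printoptions(precision=4,suppress=True)
t=load('top0');s=load('scene0')
f=lambda x0,y0,k,x,y:(x0+(x+.5)/k-.5,y0+(y+.5)/k-.5)
for n,z,a,b in[('pinhead',.078,f(344,190,12,250,192),f(166,256,10,540-384,100)),('axletop',.071,f(240,136,7,155,180),f(258,184,7,572-392,90)),
 ('hole',.03,f(240,136,7,305,70),f(258,184,7,626-392,342)),
 ('clip',.0295,f(160,152,7,113,78),f(254,110,6,705-308,203)),
 ('pivot',.050,f(160,152,7,112,228),f(254,110,6,582-308,138)),
 ]:
  print(n,back(t,a,z)[0],back(s,b,z)[0])
e=[f(254,110,6,x-308,y) for x,y in((387,50),(345,137))]
print('handle ends scene',back(s,e,.05))
# ring via bright mask
for p,box,seed in((t,(168,154,185,169),None),(s,(313,138,332,152),None)):
    x0,y0,x1,y1=box;g=cv2.cvtColor(p['img'],cv2.COLOR_RGB2GRAY)
    print(g[y0:y1,x0:x1])
# predicted
print(proj(t,[[.4817,-.2662,.078],[.6074,.0021,.071]]),proj(s,[[.4817,-.2662,.078],[.6074,.0021,.071]]))
E
python3 - <<'E'
import cv2
from h import *
im=cv2.imread('pics/scene0.png')[110:160,254:330]
g=cv2.convertScaleAbs(im,alpha=2.2,beta=-20)
a=cv2.resize(g,None,fx=10,fy=10,interpolation=cv2.INTER_CUBIC);cv2.imwrite('pics/plis.png',a)
im=cv2.imread('pics/top0.png')[150:232,156:212]
g=cv2.convertScaleAbs(im,alpha=2.5,beta=-40)
a=cv2.resize(g,None,fx=7,fy=7,interpolation=cv2.INTER_CUBIC);cv2.imwrite('pics/plit.png',a)
E
```

```text
pinhead [ 0.4793 -0.2674  0.078 ] [ 0.4832 -0.2668  0.078 ]
axletop [0.6063 0.0021 0.071 ] [0.6088 0.0018 0.071 ]
hole [ 0.6576 -0.0597  0.03  ] [ 0.6583 -0.061   0.03  ]
clip [0.6159 0.2419 0.0295] [0.6172 0.2401 0.0295]
pivot [0.5525 0.2385 0.05  ] [0.555  0.2358 0.05  ]
handle ends scene [[0.4472 0.25   0.05  ]
 [0.4538 0.1895 0.05  ]]
[[ 57  58  58  58  55  52  54  59  55  49  51  57  50  55  58  54  50]
 [ 48  54  60  52  51  56  55  52  53  58  52  55  59  58  58  52  50]
 [ 54  56  54  56  56  53  54  57  54  50  55  53  51  52  53  56  54]
 [ 52  50  50  51  53  59  69  73  78  69  61  49  51  54  55  53  51]
 [ 55  53  55  52  66  89 113 120 126 120 104  79  55  49  55  57  53]
 [ 56  51  55  74 106 135 155 154 165 167 157 129  81  59  55  52  60]
 [ 51  50  69 106 147 159 153 133 145 166 174 163 121  76  50  52  51]
 [ 59  59  90 142 174 148 113  81  91 119 157 176 153  91  40  47  50]
 [ 51  63  94 162 177 126  70  56  49  70 125 171 171 106  51  42  47]
 [ 52  58  99 162 174 121  62  46  42  55 110 166 175 107  53  44  46]
 [ 56  59  94 162 174 134  74  45  49  66 124 174
[... 827 characters left out ...]
 57  93 174 138  77  59  58  70  62  66
   63]
 [ 62  74 109 194 161 112 103  96 106 157 193 123  65  64  67  65  63  64
   63]
 [ 56  52  52 108 153 163 160 147 159 183 147  81  60  61  62  62  62  65
   62]
 [ 53  53  46  48  69  96 116 134 112  88  60  58  60  65  62  60  63  62
   67]
 [ 60  56  50  48  50  58  58  65  64  55  54  53  58  66  69  64  62  61
   62]
 [ 50  49  51  43  49  57  50  60  63  62  64  60  57  58  63  64  65  64
   66]
 [ 52  43  46  45  44  46  49  53  62  61  53  53  59  62  62  60  63  63
   64]
 [ 58  66  56  66  51  55  53  47  61  64  57  62  66  62  67  63  62  61
   67]]
[[363.8647 204.6415]
 [261.7021 160.8832]] [[180.7216 265.0717]
 [282.8295 196.1403]]
```

View pics/plis.png

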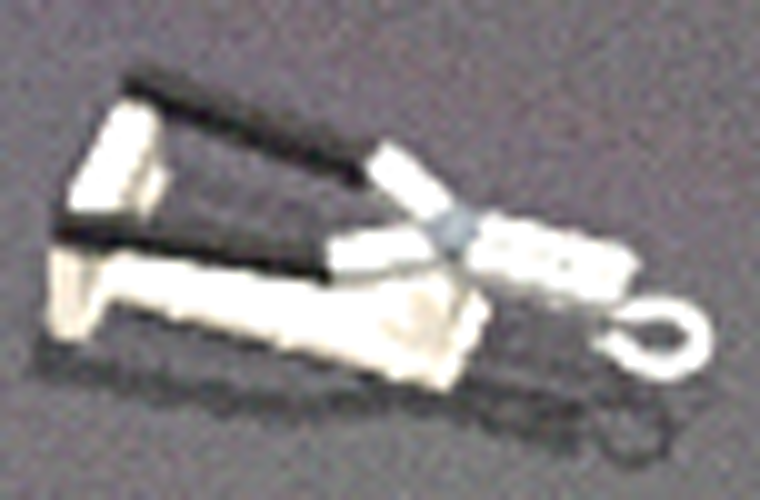

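View pics/plit.png

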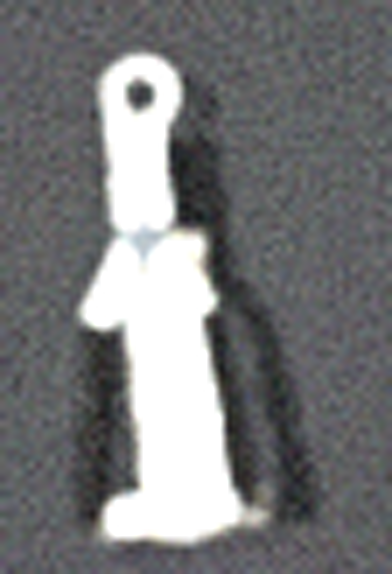

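```bash
cat > ov.py <<'E'
from m import *
import sys
def draw(p,off,pose,box,k,q=0.0):
    x,y,a=pose; x0,y0,x1,y1=box
    im=cv2.convertScaleAbs(p['img'][y0:y1,x0:x1,::-1],alpha=2.2,beta=-20)
    im=cv2.resize(im,None,fx=k,fy=k,interpolation=cv2.INTER_CUBIC)
    def W(P):
        P=np.array(P,float)/1000; c,s=np.cos(a),np.sin(a)
        return np.c_[x+off[0]+c*P[:,0]-s*P[:,1],y+off[1]+s*P[:,0]+c*P[:,1],P[:,2]+.038]
    def L(P,col):
        uv=proj(p,W(P)); uv=((uv-[x0,y0]+.5)*k-.5).round().astype(int)
        cv2.polylines(im,[uv],True,col,1,cv2.LINE_AA)
    for s in(1,-1):
        d=s*(-.122+q); c,sn=np.cos(d),np.sin(d)
        R=lambda P:[(c*X-sn*Y,sn*X+c*Y,Z) for X,Y,Z in P]
        for z in(0,12): L(R([(-30,s*11.5,z),(-30,s*21.5,z),(-112,s*21.5,z),(-112,s*11.5,z)]),(0,0,255) if z else (0,160,255))
    th=np.linspace(0,6.28,40)
    for r in(9.75,13.5): L(np.c_[62+r*np.cos(th),r*np.sin(th),th*0-8.5],(0,255,0))
    L([(-10,-8,0),(4,-8,0),(4,8,0),(-10,8,0)],(255,0,255)); L([(-110,-25,0),(-100,-25,0),(-100,25,0),(-110,25,0)],(255,0,255))
    L([(0,0,0),(50,0,6)],(255,255,0))
    return im
E
python3 - <<'E'
from ov import *
t=load('top0');s=load('scene0')
c=np.array([.6165,.2410]);a=np.radians(6.2)
o=c-.062*np.array([np.cos(a),np.sin(a)])
A=draw(s,(.0006,-.001),(*o,a),(250,108,332,158),9); B=draw(t,(-.0006,.001),(*o,a),(156,150,212,232),7)
cv2.imwrite('pics/o1.png',A);cv2.imwrite('pics/o2.png',B)
E
```

```text
(no output)
```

View pics/o1.png

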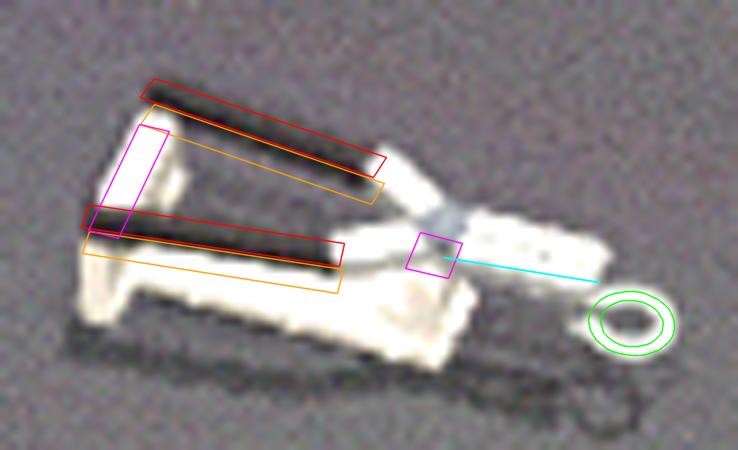

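View pics/o2.png

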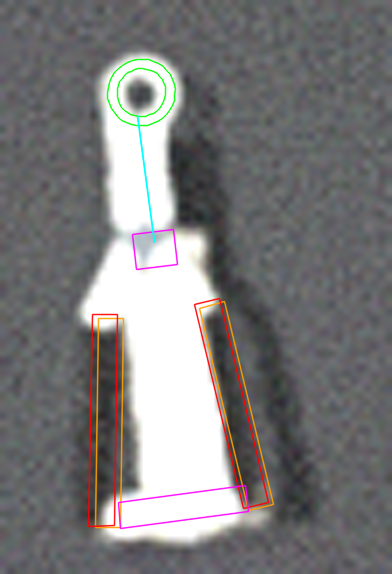

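```bash
python3 - <<'E'
from h import *
s=env.read_state(); R=cv2.Rodrigues(s['ee_rot'])[0]; print(R.round(3), s['t'])
E
```

```text
[[ 0.955  0.     0.295]
 [-0.295  0.     0.955]
 [ 0.    -1.     0.   ]] 1.5
```

Emit:
send_rows:
  commands:
    - [30,-27,0,-0.3]
    - [30,-27,0,-0.59]
    - [30,-27,0,-0.59]
    - [30,-27,0,-0.59]
    - [30,-27,0,-0.59]
    - [30,-27,0,-0.59]
    - [30,-27,0,-0.59]
    - [30,-27,0,-0.59]
    - [30,-27,0,-0.59]
    - [30,-27,0,-0.59]
  gripper: -1

```text
t: 2.33
ee_pos: [0.4657, 0.2511, 0.1988]
ee_rot: [-1.456, 0.696, -0.701]
wrist_force: [0.7, -0.3, -0.1]
gripper_width: 0.0853
```

Emit:
send_rows:
  commands:
    - [1.6,-51.7,0,0]
    - [1.6,-51.7,0,0]
    - [1.6,-51.7,0,0]
    - [1.6,-51.7,0,0]
    - [1.6,-51.7,0,0]
    - [1.6,-51.7,0,0]
    - [1.6,-51.7,0,0]
    - [1.6,-51.7,0,0]
    - [1.6,-51.7,0,0]
    - [1.6,-51.7,0,0]

```text
t: 3.17
ee_pos: [0.4777, -0.1627, 0.1991]
ee_rot: [-1.455, 0.695, -0.701]
wrist_force: [1.0, -0.5, -0.4]
gripper_width: 0.0853
```

```bash
python3 - <<'E'
from h import *
s=env.read_state(); R=cv2.Rodrigues(s['ee_rot'])[0]; print(s['ee_pos'],np.degrees(np.arctan2(R[1,2],R[0,2])))
E
```

```text
[ 0.47766552 -0.16265788  0.19913629] 38.77414961514404
```

Emit:
send_rows:
  commands:
    - [0.4,-10.35,0,0]
    - [0.4,-10.35,0,0]
    - [0.4,-10.35,0,0]
    - [0.4,-10.35,-5,0]
    - [0.4,-10.35,-8,0]
    - [0.4,-10.35,-8,0]
    - [0.4,-10.35,-8,0]
    - [0.4,-10.35,-8,0]

```text
t: 3.83
ee_pos: [0.4831, -0.2665, 0.121]
ee_rot: [-1.456, 0.692, -0.702]
wrist_force: [-0.0, -0.2, 0.6]
gripper_width: 0.0853
```

```bash
python3 - <<'E'
from h import *
print(env.read_state()['ee_pos'])
t=shot('top','t1');s=shot('scene','s1')
def crop(p,x0,y0,x1,y1,k): return cv2.resize(p['img'][y0:y1,x0:x1,::-1],None,fx=k,fy=k,interpolation=cv2.INTER_CUBIC)
a=crop(t,330,170,390,230,6);b=crop(s,140,230,210,300,6)
H=420
cv2.imwrite('pics/c1.png',np.hstack([cv2.copyMakeBorder(a,0,H-a.shape[0],0,0,0),b]))
e=env.read_state()['ee_pos']
print(proj(t,[e]),proj(s,[e]))
E
```

```text
[ 0.48305602 -0.26651974  0.12098255]
[[368.20220708 202.20522774]] [[177.87774966 256.51449444]]
```

View pics/c1.png

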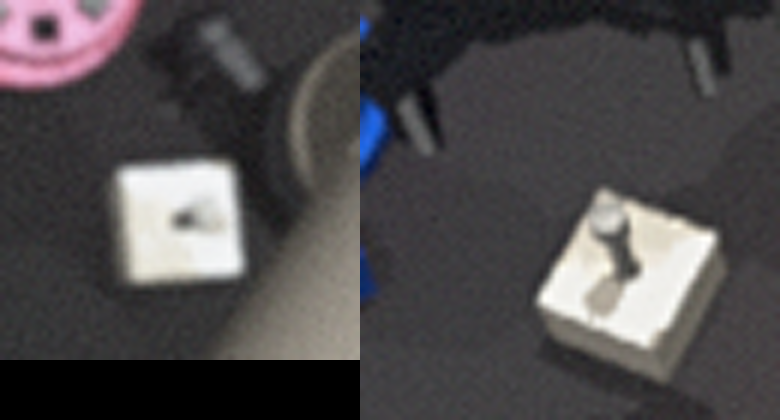

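Emit:
send_rows:
  commands:
    - [-0.1,0,-3.5,0]
    - [-0.1,0,-6.9,0]
    - [-0.1,0,-6.9,0]
    - [-0.1,0,-6.9,0]
    - [-0.1,0,-6.9,0]

```text
t: 4.35
ee_pos: [0.4847, -0.2681, 0.0556]
ee_rot: [-1.456, 0.686, -0.708]
wrist_force: [-0.0, -0.6, -0.1]
gripper_width: 0.0854
```

Emit:
send_rows:
  commands:
    - [0,0,0,0]
    - [0,0,0,0]
    - [0,0,0,0]
    - [0,0,0,0]
    - [0,0,0,0]
    - [0,0,0,0]
    - [0,0,0,0]
    - [0,0,0,0]
    - [0,0,0,0]
    - [0,0,0,0]
  gripper: 1
  force: 30

```text
t: 5.18
ee_pos: [0.4847, -0.2681, 0.0555]
ee_rot: [-1.456, 0.686, -0.708]
wrist_force: [0.3, -0.7, -1.0]
gripper_width: 0.0001
```

```bash
python3 - <<'E'
from h import *
t=shot('top','t2');s=shot('scene','s2')
def crop(p,x0,y0,x1,y1,k): return cv2.resize(p['img'][y0:y1,x0:x1,::-1],None,fx=k,fy=k,interpolation=cv2.INTER_CUBIC)
a=crop(t,330,170,390,230,6);b=crop(s,140,230,210,300,6)
H=420
cv2.imwrite('pics/c2.png',np.hstack([cv2.copyMakeBorder(a,0,H-a.shape[0],0,0,0),b]))
st=env.read_state();e=st['ee_pos'];print(st)
print(proj(t,[e]),proj(s,[e]))
E
```

```text
{'t': 5.2833, 'joint_positions': array([ 0.0188321 ,  0.48410075,  0.6216899 ,  1.73264834, -0.32693972,
        1.01576164,  1.43529667]), 'joint_vel': array([ 0.00014802, -0.00099738, -0.0001129 , -0.00166056,  0.00031346,
       -0.00149918, -0.0006506 ]), 'joint_torque': array([-2.12557698e-04, -3.77773082e+01,  6.44252926e+00, -1.94225496e+01,
       -6.70389243e-03, -6.00693002e-02, -5.73787452e-05]), 'ee_pos': array([ 0.48464463, -0.26819074,  0.05556865]), 'ee_rot': array([-1.45600186,  0.68576699, -0.70758965]), 'wrist_force': array([-0.11817267,  0.82238989, -0.10139317]), 'moment': array([-0.00932331,  0.01242621,  0.013514  ]), 'gripper_width': 0.00020899401588825116}
[[362.58679739 204.30278316]] [[183.05582425 270.78686695]]
```

View pics/c2.png

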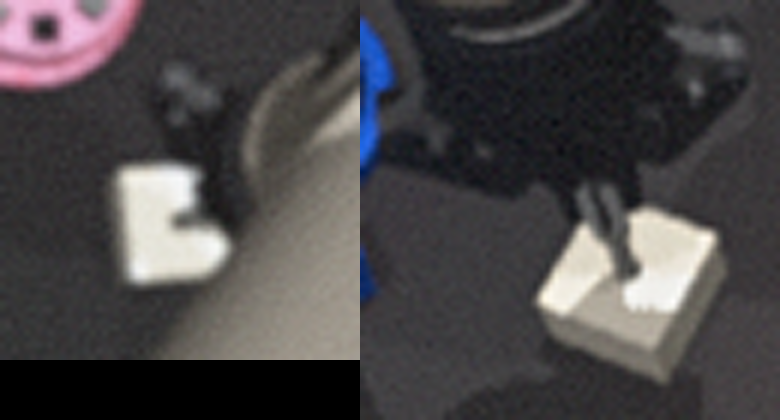

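```bash
python3 - <<'E'
from h import *
s=load('s2')
x0,y0,x1,y1=165,248,203,288;k=14
im=cv2.resize(cv2.convertScaleAbs(s['img'][y0:y1,x0:x1,::-1],alpha=1.8,beta=0),None,fx=k,fy=k,interpolation=cv2.INTER_CUBIC)
for P,c in(([.4846,-.2682,.0556],(0,0,255)),([.4846,-.2682,.0746],(0,0,255)),([.4817,-.2662,.078],(0,255,0)),([.4817,-.2662,.032],(0,255,0))):
    u=((proj(s,[P])[0]-[x0,y0]+.5)*k-.5).astype(int); cv2.circle(im,tuple(int(v) for v in u),4,c,-1)
cv2.imwrite('pics/c3.png',im)
E
```

```text
(no output)
```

View pics/c3.png

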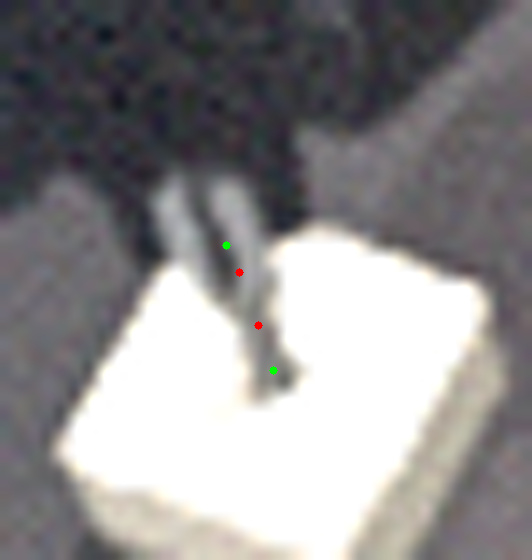

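Emit:
send_rows:
  commands:
    - [0,0,2,0]
    - [0,0,5,0]
    - [0,0,8,0]
    - [0,0,8,0]
    - [0,0,8,0]

```text
t: 5.7
ee_pos: [0.486, -0.2692, 0.1376]
ee_rot: [-1.456, 0.682, -0.711]
wrist_force: [-0.1, 0.4, -1.1]
gripper_width: 0.0003
```

```bash
python3 - <<'E'
from h import *
s=shot('scene','s3');t=shot('top','t3'); e=env.read_state()['ee_pos']
x0,y0,x1,y1=150,220,210,290;k=8
im=cv2.resize(cv2.convertScaleAbs(s['img'][y0:y1,x0:x1,::-1],alpha=1.8,beta=0),None,fx=k,fy=k,interpolation=cv2.INTER_CUBIC)
u=((proj(s,[e])[0]-[x0,y0]+.5)*k-.5).astype(int); cv2.circle(im,tuple(int(v) for v in u),3,(0,0,255),-1)
cv2.imwrite('pics/c4.png',im); print(e)
E
```

```text
[ 0.48411398 -0.26757991  0.13478445]
```

View pics/c4.png

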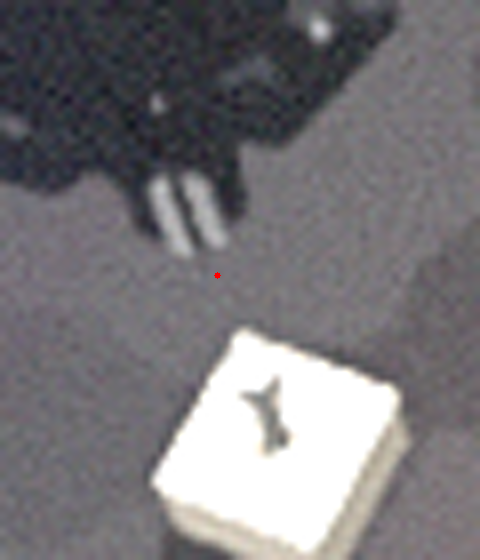

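```bash
python3 - <<'E'
from h import *
o=[]
for n in('s3','scene0'):
    s=load(n);o.append(cv2.resize(s['img'][256:296,166:204,::-1],None,fx=10,fy=10,interpolation=cv2.INTER_CUBIC))
cv2.imwrite('pics/c5.png',np.hstack(o))
o=[]
for n in('t3','top0'):
    s=load(n);o.append(cv2.resize(s['img'][190:222,344:376,::-1],None,fx=12,fy=12,interpolation=cv2.INTER_CUBIC))
cv2.imwrite('pics/c6.png',np.hstack(o))
E
```

```text
(no output)
```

View pics/c5.png

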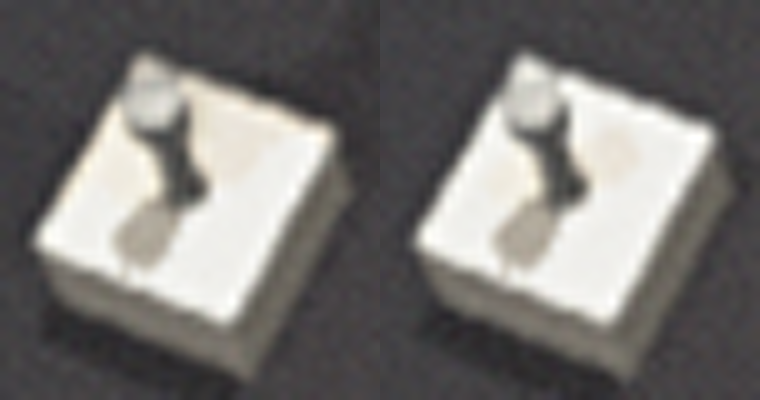

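View pics/c6.png

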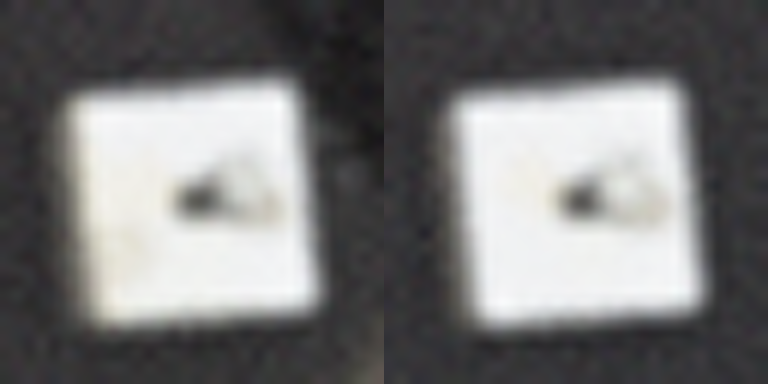

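```bash
python3 - <<'E'
from h import *
t=load('t3'); e=[ 0.48411398,-0.26757991,0.13478445]
x0,y0,x1,y1=330,165,400,235;k=8
im=cv2.resize(cv2.convertScaleAbs(t['img'][y0:y1,x0:x1,::-1],alpha=2.2,beta=0),None,fx=k,fy=k,interpolation=cv2.INTER_CUBIC)
u=((proj(t,[e])[0]-[x0,y0]+.5)*k-.5).astype(int); cv2.circle(im,tuple(int(v) for v in u),3,(0,0,255),-1)
cv2.imwrite('pics/c7.png',im)
s=load('s3');x0,y0,x1,y1=150,215,210,265;k=12
im=cv2.resize(cv2.convertScaleAbs(s['img'][y0:y1,x0:x1,::-1],alpha=2.5,beta=0),None,fx=k,fy=k,interpolation=cv2.INTER_CUBIC)
for dz in(0,.019,.04):
  u=((proj(s,[[e[0],e[1],e[2]+dz]])[0]-[x0,y0]+.5)*k-.5).astype(int); cv2.circle(im,tuple(int(v) for v in u),3,(0,0,255),-1)
cv2.imwrite('pics/c8.png',im)
E
```

```text
(no output)
```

View pics/c7.png

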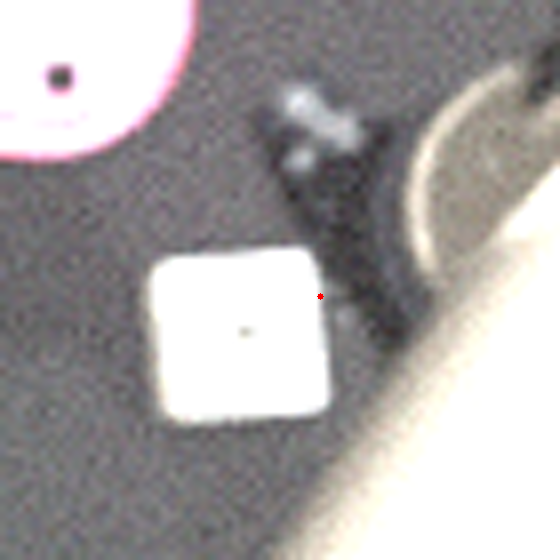

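View pics/c8.png

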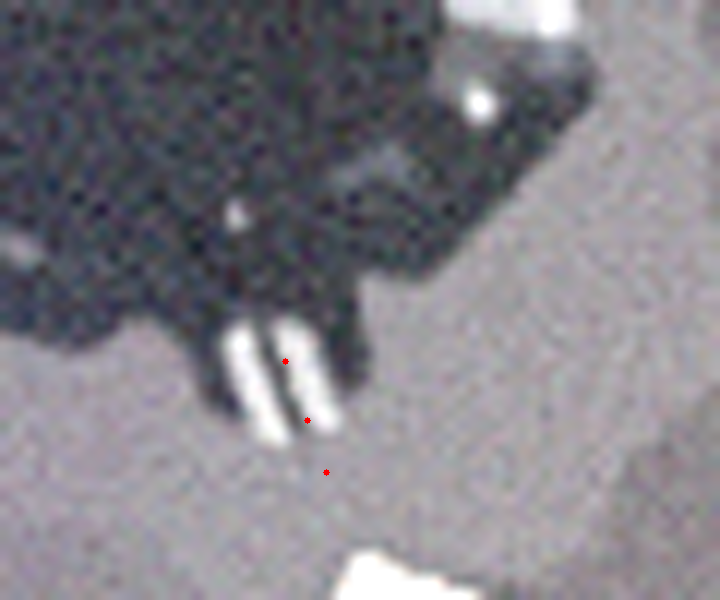

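```bash
python3 - <<'E'
from m import *
np.set_printoptions(precision=4,suppress=True)
t=load('t3');s=load('s3'); e=np.array([ 0.48411398,-0.26757991,0.13478445])
for z in(0,.01,.015,.02,.025): print(z,back(s,(175.4,251.2),e[2]+z)[0]-e, proj(t,[back(s,(175.4,251.2),e[2]+z)[0]])[0])
x0,y0,x1,y1=358,190,386,216;k=22
im=cv2.resize(cv2.convertScaleAbs(t['img'][y0:y1,x0:x1,::-1],alpha=3,beta=-40),None,fx=k,fy=k,interpolation=cv2.INTER_CUBIC)
for dz in(0,.019,.04):
  u=((proj(t,[[e[0],e[1],e[2]+dz]])[0]-[x0,y0]+.5)*k-.5).astype(int); cv2.circle(im,tuple(int(v) for v in u),3,(0,0,255),-1)
cv2.imwrite('pics/c9.png',im)
E
```

```text
0 [-0.0061  0.0042 -0.    ] [368.1144 204.0422]
0.01 [-0.0016  0.0005  0.01  ] [370.4655 201.8655]
0.015 [ 0.0006 -0.0014  0.015 ] [371.6555 200.7635]
0.02 [ 0.0028 -0.0032  0.02  ] [372.8553 199.6524]
0.025 [ 0.0051 -0.0051  0.025 ] [374.065  198.5319]
```

View pics/c9.png

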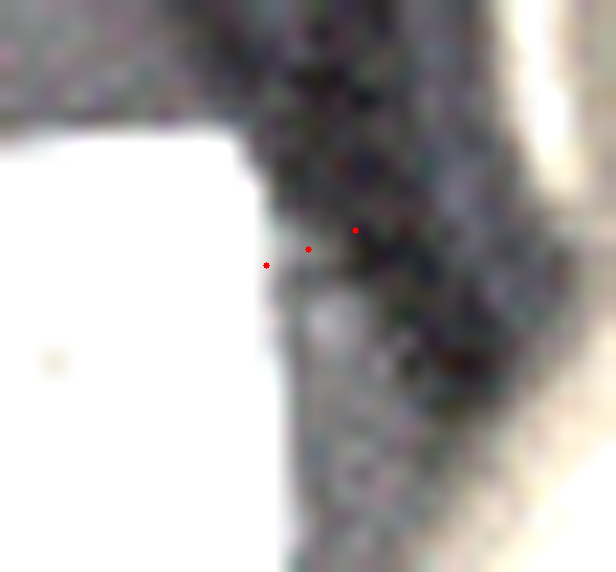

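Emit:
send_rows:
  commands:
    - [-0.3,0.2,-2,0]
    - [-0.3,0.2,-2,0]
    - [-0.3,0.2,-2,0]
    - [-0.3,0.2,-2,0]
    - [-0.3,0.2,-2,0]
    - [-0.3,0.2,-5,0]
    - [-0.3,0.2,-8,0]
    - [-0.3,0.2,-9,0]
    - [-0.3,0.2,-9.5,0]
    - [-0.3,0.2,-9.5,0]
  gripper: -1

```text
t: 6.63
ee_pos: [0.4808, -0.2655, 0.0394]
ee_rot: [-1.456, 0.688, -0.705]
wrist_force: [0.6, -0.1, 0.2]
gripper_width: 0.0853
```

```bash
python3 - <<'E'
from h import *
print(env.read_state()['ee_pos'])
s=shot('scene','s4');e=env.read_state()['ee_pos']; print(e)
x0,y0,x1,y1=140,235,215,295;k=10
im=cv2.resize(cv2.convertScaleAbs(s['img'][y0:y1,x0:x1,::-1],alpha=1.6,beta=0),None,fx=k,fy=k,interpolation=cv2.INTER_CUBIC)
u=((proj(s,[e])[0]-[x0,y0]+.5)*k-.5).astype(int); cv2.circle(im,tuple(int(v) for v in u),3,(0,0,255),-1)
cv2.imwrite('pics/c10.png',im)
E
```

```text
[ 0.48082932 -0.26551859  0.039414  ]
[ 0.48169055 -0.26617111  0.04053874]
```

View pics/c10.png

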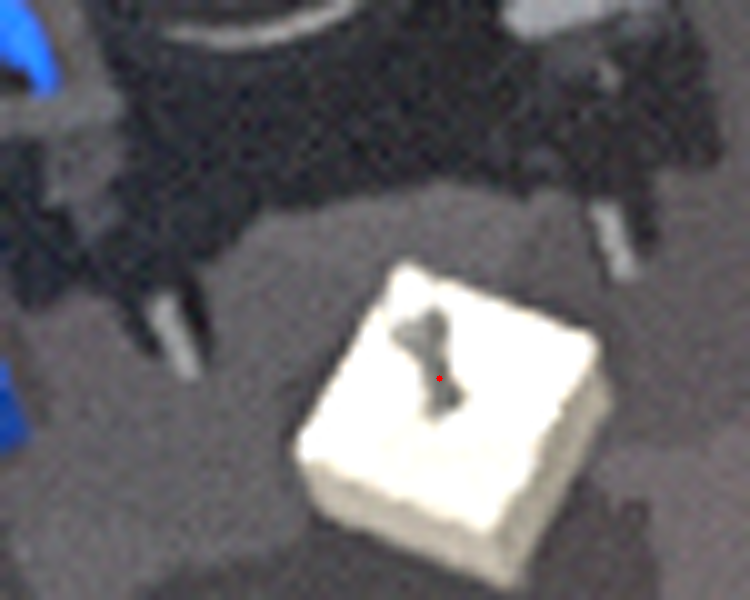

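Emit:
send_rows:
  commands:
    - [0,0,0,0]
    - [0,0,0,0]
    - [0,0,0,0]
    - [0,0,0,0]
    - [0,0,0,0]
    - [0,0,0,0]
    - [0,0,0,0]
    - [0,0,0,0]
    - [0,0,0,0]
  gripper: 1
  force: 30

```text
t: 7.43
ee_pos: [0.4821, -0.2664, 0.0409]
ee_rot: [-1.456, 0.685, -0.708]
wrist_force: [0.3, 0.9, 2.2]
gripper_width: 0.0107
```

```bash
python3 - <<'E'
from h import *
s=shot('scene','s5');e=env.read_state()['ee_pos']; print(e,env.read_state()['wrist_force'])
x0,y0,x1,y1=140,235,215,295;k=10
im=cv2.resize(cv2.convertScaleAbs(s['img'][y0:y1,x0:x1,::-1],alpha=1.6,beta=0),None,fx=k,fy=k,interpolation=cv2.INTER_CUBIC)
u=((proj(s,[e])[0]-[x0,y0]+.5)*k-.5).astype(int); cv2.circle(im,tuple(int(v) for v in u),3,(0,0,255),-1)
cv2.imwrite('pics/c11.png',im)
E
```

```text
[ 0.48202628 -0.26633842  0.04085124] [0.24716012 0.8226496  2.41522213]
```

View pics/c11.png

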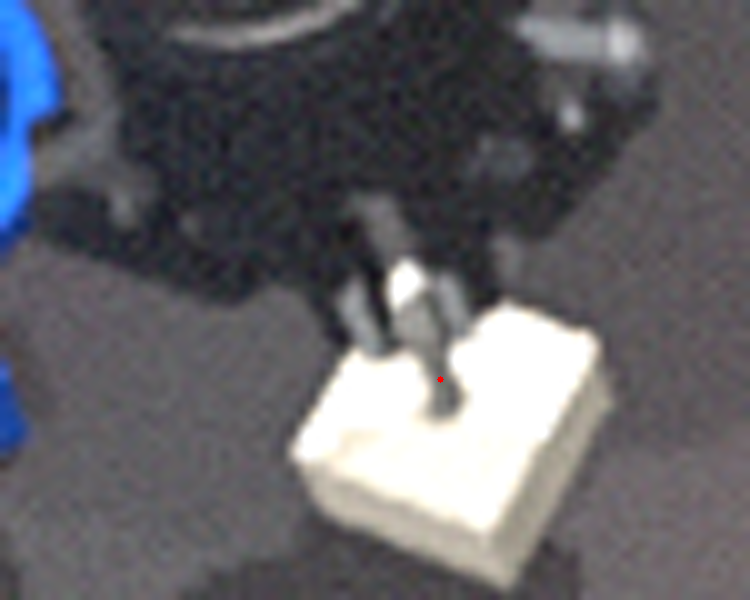

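Emit:
send_rows:
  commands:
    - [0,0,0,0]
    - [0,0,0,0]
    - [0,0,0,0]
    - [0,0,0,0]
    - [0,0,-0.5,0]
    - [0,0,-1,0]
    - [0,0,-1.2,0]
    - [0,0,-1.2,0]
    - [0,0,-1.2,0]
  gripper: -1

```text
t: 8.23
ee_pos: [0.4817, -0.2662, 0.0284]
ee_rot: [-1.456, 0.686, -0.707]
wrist_force: [-0.2, -0.3, -0.2]
gripper_width: 0.0855
```

Emit:
send_rows:
  commands:
    - [0,0,0,0]
    - [0,0,0,0]
    - [0,0,0,0]
    - [0,0,0,0]
    - [0,0,0,0]
    - [0,0,0,0]
    - [0,0,0,0]
    - [0,0,0,0]
    - [0,0,0,0]
  gripper: 1
  force: 40

```text
t: 8.98
ee_pos: [0.4819, -0.2664, 0.0286]
ee_rot: [-1.456, 0.686, -0.708]
wrist_force: [0.5, -0.5, 1.3]
gripper_width: 0.0124
```

```bash
python3 - <<'E'
from h import *
s=shot('scene','s6');e=env.read_state()['ee_pos']; print(e,env.read_state()['wrist_force'],env.read_state()['moment'])
x0,y0,x1,y1=140,235,215,295;k=10
im=cv2.resize(cv2.convertScaleAbs(s['img'][y0:y1,x0:x1,::-1],alpha=1.6,beta=0),None,fx=k,fy=k,interpolation=cv2.INTER_CUBIC)
u=((proj(s,[e])[0]-[x0,y0]+.5)*k-.5).astype(int); cv2.circle(im,tuple(int(v) for v in u),3,(0,0,255),-1)
cv2.imwrite('pics/c12.png',im)
E
```

```text
[ 0.48182365 -0.26642325  0.02863902] [-0.38632477  0.98174061  1.70887963] [-0.05435789  0.03068765  0.04087928]
```

View pics/c12.png

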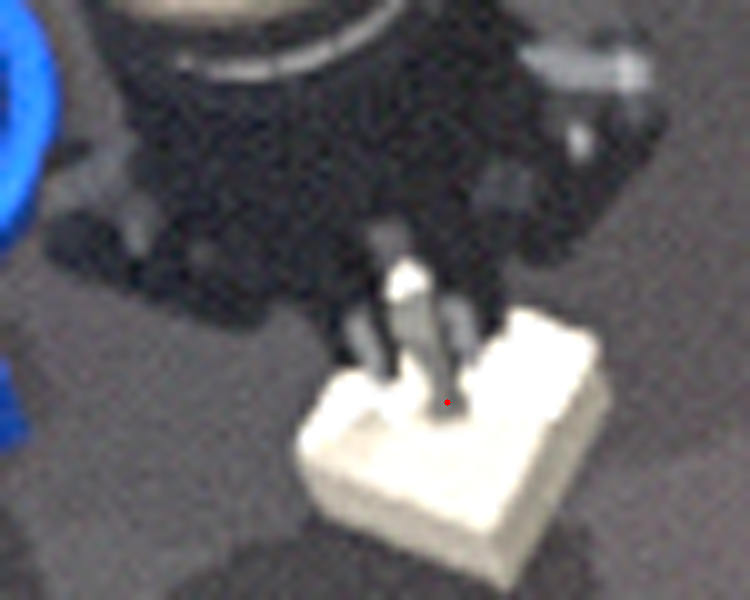

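Emit:
send_rows:
  commands:
    - [0,0,2,0]
    - [0,0,5,0]
    - [0,0,8,0]
    - [0,0,10,0]
    - [0,0,10,0]
    - [4,4,10,0]
    - [8,9,10,0]
    - [12,14,10,0]
    - [15,17,10,0]
    - [17.5,20.6,10,0]

```text
t: 9.87
ee_pos: [0.6185, -0.107, 0.1275]
ee_rot: [-1.456, 0.687, -0.707]
wrist_force: [0.6, -1.2, 0.4]
gripper_width: 0.0118
```

Emit:
send_rows:
  commands:
    - [0,0,0,0]
    - [0,0,0,0]
    - [0,0,0,0]
    - [0,0,0,0]

```text
t: 10.2
ee_pos: [0.6172, -0.1092, 0.127]
ee_rot: [-1.457, 0.69, -0.708]
wrist_force: [-0.0, -1.1, -0.8]
gripper_width: 0.0122
```

Emit:
send_rows:
  commands:
    - [2,2.4,-1,0]
    - [4,4.9,-2.5,0]
    - [4,4.9,-4,0]
    - [4,4.9,-4,0]
    - [4,4.9,-4,0]
    - [4,4.9,-4,0]
    - [4,4.9,-4,0]

```text
t: 10.78
ee_pos: [0.6573, -0.0631, 0.0888]
ee_rot: [-1.457, 0.691, -0.713]
wrist_force: [-0.1, 0.1, 0.3]
gripper_width: 0.012
```

```bash
cat > v.py <<'E'
from h import *
import sys
tag=sys.argv[1]
s=shot('scene','s'+tag);t=shot('top','t'+tag);e=env.read_state()['ee_pos']; print(e,env.read_state()['wrist_force'],env.read_state()['t'])
def c(p,x0,y0,x1,y1,k): return cv2.resize(cv2.convertScaleAbs(p['img'][y0:y1,x0:x1,::-1],alpha=1.3,beta=0),None,fx=k,fy=k,interpolation=cv2.INTER_CUBIC)
bs=[int(x) for x in sys.argv[2].split(',')];bt=[int(x) for x in sys.argv[3].split(',')];k=float(sys.argv[4])
A=c(s,*bs,k);B=c(t,*bt,k);H=max(A.shape[0],B.shape[0]);pad=lambda a:cv2.copyMakeBorder(a,0,H-a.shape[0],0,0,0)
o=np.hstack([pad(A),pad(B)]);print(o.shape,A.shape);cv2.imwrite(f'pics/v{tag}.png',o)
E
python3 v.py 7 258,190,308,250 250,130,296,176 8
```

```text
[ 0.65747728 -0.06200484  0.08859366] [-0.12980166  0.21082512  0.47739451] 10.8833
(480, 768, 3) (480, 400, 3)
```

View pics/v7.png

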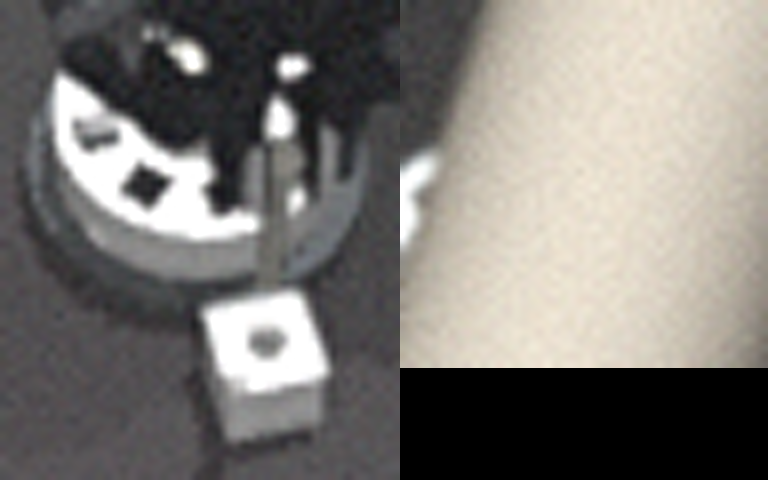

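```bash
python3 - <<'E'
from h import *
s=load('s7')
e=np.array(env.read_state()['ee_pos']);print(e)
print('foot',back(s,(291.4,224.3),.068),'hole',back(s,(290.7,232.3),.03))
print('exp foot px',proj(s,[[.6575+.0006-.0002,-.0620-.001,.068]]))
print(back(s,(258+280/8-.5,190+105/8-.5),.138))
E
```

```text
[ 0.65747728 -0.06200484  0.08859366]
foot [[ 0.65771514 -0.06146734  0.068     ]] hole [[ 0.65752519 -0.06100093  0.03      ]]
exp foot px [[291.2147012  224.83408762]]
[[ 0.65158877 -0.0489242   0.138     ]]
```

```bash
python3 - <<'E'
from h import *
s=load('s7');x0,y0=258,190
P=np.array([[.6577,-.0615,z] for z in(.068,.124,.131,.138)]);print((proj(s,P)-[x0,y0]+.5)*8)
im=cv2.resize(cv2.convertScaleAbs(s['img'][195:245,270:310,::-1],alpha=1.8,beta=0),None,fx=14,fy=14,interpolation=cv2.INTER_CUBIC)
for uv in (proj(s,P)-[270,195]+.5)*14: cv2.circle(im,tuple(int(v) for v in uv),3,(0,0,255),-1)
cv2.imwrite('pics/c13.png',im)
E
```

```text
[[271.10875325 278.4673539 ]
 [280.06549745 174.29212877]
 [281.24503084 160.56588702]
 [282.438675   146.67373611]]
```

View pics/c13.png

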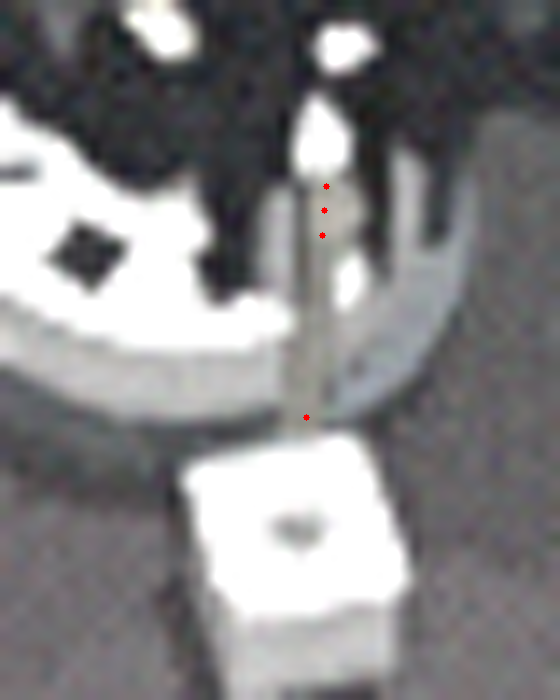

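Emit:
send_rows:
  commands:
    - [0,0.05,-1,0]
    - [0,0.05,-2,0]
    - [0,0.05,-3,0]
    - [0,0.05,-3,0]
    - [0,0.05,-3,0]

```text
t: 11.3
ee_pos: [0.6562, -0.0611, 0.0568]
ee_rot: [-1.457, 0.693, -0.71]
wrist_force: [-0.0, 0.9, 0.0]
gripper_width: 0.0119
```

```bash
python3 v.py 8 270,200,310,250 250,130,255,176 12
```

```text
[ 0.65756681 -0.06147525  0.05840639] [-0.68545602  0.95042117 -0.62483182] 11.4
(600, 540, 3) (600, 480, 3)
```

View pics/v8.png

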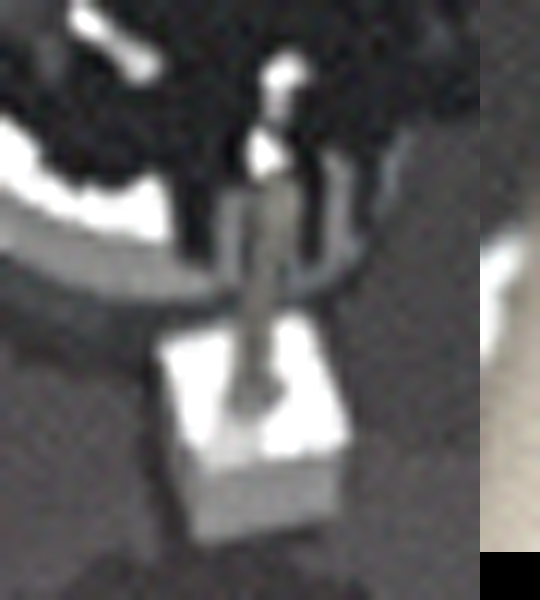

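```bash
python3 - <<'E'
from h import *
o=[]
for n in('s8','scene0'):
    s=load(n);x0,y0=280,222
    im=cv2.resize(s['img'][y0:246,x0:302,::-1],None,fx=18,fy=18,interpolation=cv2.INTER_CUBIC)
    im=cv2.convertScaleAbs(im,alpha=1.3,beta=-30)
    if n=='s8':
        P=[[.6577,-.0615,.0378],[.6575,-.0610,.03]]
        for uv in (proj(s,P)-[x0,y0]+.5)*18: cv2.circle(im,tuple(int(v) for v in uv),3,(0,0,255),-1)
    o.append(im)
cv2.imwrite('pics/c14.png',np.hstack(o))
E
```

```text
(no output)
```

View pics/c14.png

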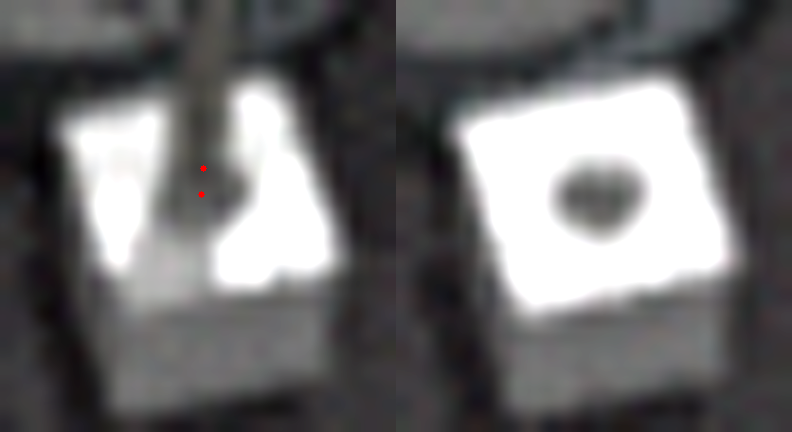

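Emit:
send_rows:
  commands:
    - [0.05,0.03,-0.4,0]
    - [0.05,0.03,-0.8,0]
    - [0.05,0.03,-1.2,0]
    - [0.05,0.03,-1.4,0]
    - [0.05,0.03,-1.4,0]

```text
t: 11.82
ee_pos: [0.6574, -0.061, 0.0435]
ee_rot: [-1.457, 0.692, -0.711]
wrist_force: [-0.8, -0.7, -0.0]
gripper_width: 0.0123
```

Emit:
send_rows:
  commands:
    - [0,0,-0.4,0]
    - [0,0,-0.8,0]
    - [0,0,-1.2,0]
    - [0,0,-1.4,0]
    - [0,0,-1.4,0]
    - [0,0,-1.4,0]

```text
t: 12.32
ee_pos: [0.6574, -0.0611, 0.0294]
ee_rot: [-1.457, 0.692, -0.711]
wrist_force: [0.0, -0.3, -0.9]
gripper_width: 0.0119
```

Emit:
send_rows:
  commands:
    - [0,0,0,0]
    - [0,0,0,0]
    - [0,0,0,0]
    - [0,0,0,0]
    - [0,0,0,0]
    - [0,0,3,0]
    - [0,0,7,0]
    - [0,0,12,0]
    - [0,0,14,0]
    - [0,0,14,0]
  gripper: -1

```text
t: 13.15
ee_pos: [0.6622, -0.0627, 0.1783]
ee_rot: [-1.452, 0.679, -0.722]
wrist_force: [1.0, -0.9, 0.6]
gripper_width: 0.0854
```

```bash
python3 v.py 9 258,190,308,250 250,130,296,176 8
```

```text
[ 0.65849327 -0.06146002  0.17142107] [-0.67327462 -0.42616889 -0.23985707] 13.25
(480, 768, 3) (480, 400, 3)
```

View pics/v9.png

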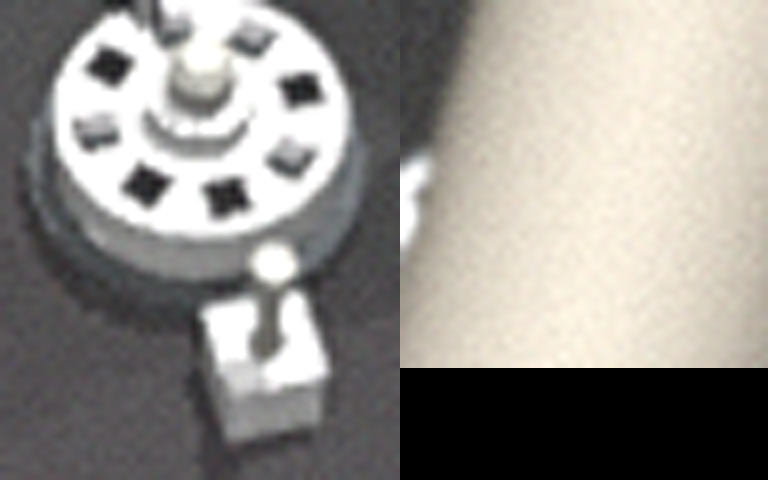

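Emit:
send_rows:
  commands:
    - [-4,6,0,0.2]
    - [-8,13,0,0.4]
    - [-12,20,0,0.6]
    - [-16.8,28.9,0,0.8]
    - [-16.8,28.9,0,1.0]
    - [-16.8,28.9,0,1.0]
    - [-16.8,28.9,0,1.0]
    - [-16.8,28.9,0,1.0]
    - [-16.8,28.9,0,1.0]
    - [-16.8,28.9,0,1.0]

```text
t: 14.08
ee_pos: [0.487, 0.2311, 0.1694]
ee_rot: [-1.562, -0.094, 0.079]
wrist_force: [0.8, -1.7, -0.0]
gripper_width: 0.0851
```

Emit:
send_rows:
  commands:
    - [0,0,0,0]
    - [0,0,0,0]
    - [0,0,0,0]

```text
t: 14.33
ee_pos: [0.4872, 0.2294, 0.1686]
ee_rot: [-1.564, -0.09, 0.077]
wrist_force: [0.7, -0.1, 0.2]
gripper_width: 0.0855
```

```bash
python3 - <<'E'
from h import *
s=load('s9'); print('head',back(s,(291.9,222.3),.078), 'exp',proj(s,[[.6575,-.061,.078],[.6575,-.061,.082]]))
s=env.read_state(); R=cv2.Rodrigues(s['ee_rot'])[0]; print(s['ee_pos'],np.degrees(np.arctan2(R[1,2],R[0,2])),R[:,1],s['joint_positions'])
E
python3 v.py 10 240,85,335,165 140,130,230,240 4.3
```

```text
head [[ 0.65861991 -0.06175983  0.078     ]] exp [[291.58678587 221.87440323]
 [291.66463735 220.96872404]]
[0.48720294 0.22941797 0.16855482] 96.11035875303281 [ 0.00794323  0.00586954 -0.99995123] [-0.72209606  0.30326236  0.32316472  1.61321056 -0.103045    1.23193495
  1.29811911]
[0.48754493 0.22957464 0.16906214] [ 0.80721566 -0.00911419  0.46324126] 14.4333
(473, 795, 3) (344, 408, 3)
```

View pics/v10.png

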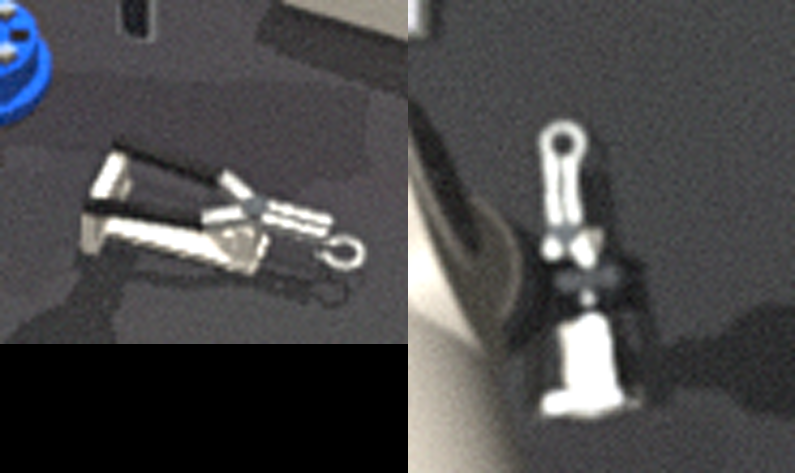

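Emit:
send_rows:
  commands:
    - [0.3,-0.2,-4,0]
    - [0.3,-0.2,-8,0]
    - [0.3,-0.2,-11,0]
    - [0.3,-0.2,-12,0]
    - [0.3,-0.2,-12,0]
    - [0.3,-0.2,-12,0]

```text
t: 14.93
ee_pos: [0.4916, 0.2274, 0.0499]
ee_rot: [-1.563, -0.091, 0.075]
wrist_force: [0.3, 0.1, 1.1]
gripper_width: 0.0854
```

```bash
python3 v.py 11 240,95,335,165 150,150,151,151 8; python3 - <<'E'
from h import *
s=load('s11'); e=env.read_state()['ee_pos']; a=np.radians(96.1); d=np.array([np.cos(a),np.sin(a),0])
for z in(0,.013,.033):
  print(z,((proj(s,[e+d*.0427+[0,0,z],e-d*.0427+[0,0,z]])-[240,95]+.5)*8).round())
E
```

```text
[0.49293422 0.22836931 0.05152313] [ 0.16436305 -0.13136595  0.41384857] 15.0333
(560, 768, 3) (560, 760, 3)
0 [[345. 181.]
 [270. 346.]]
0.013 [[346. 155.]
 [271. 320.]]
0.033 [[348. 114.]
 [271. 279.]]
```

View pics/v11.png

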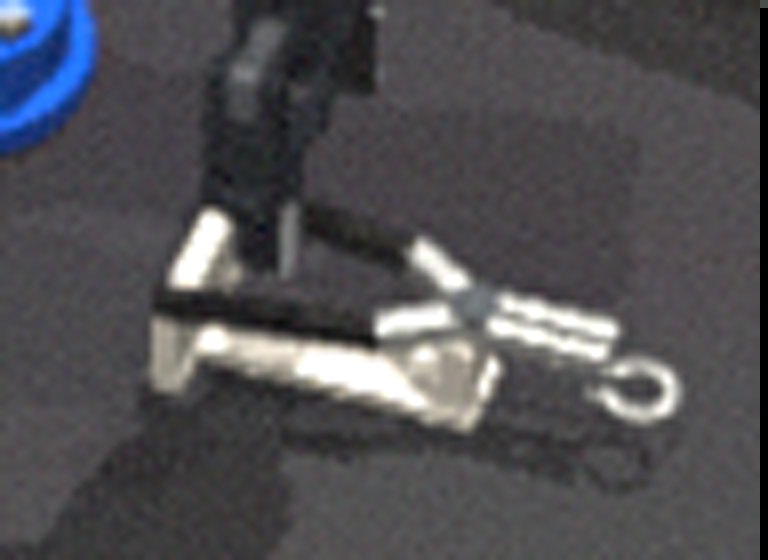

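Emit:
send_rows:
  commands:
    - [-0.1,-0.05,-1.5,0]
    - [-0.1,-0.05,-3,0]
    - [-0.1,-0.05,-4.2,0]
    - [-0.1,-0.05,-4.8,0]
    - [-0.1,-0.05,-4.8,0]
    - [-0.1,-0.05,-4.8,0]

```text
t: 15.53
ee_pos: [0.4931, 0.2283, 0.0048]
ee_rot: [-1.56, -0.096, 0.071]
wrist_force: [-0.7, 0.3, 0.0]
gripper_width: 0.0853
```

```bash
python3 v.py 12 240,95,335,165 150,150,151,151 8
```

```text
[0.49328625 0.22846407 0.00500093] [-0.35840953 -0.91194477  0.77951156] 15.6333
(560, 768, 3) (560, 760, 3)
```

View pics/v12.png

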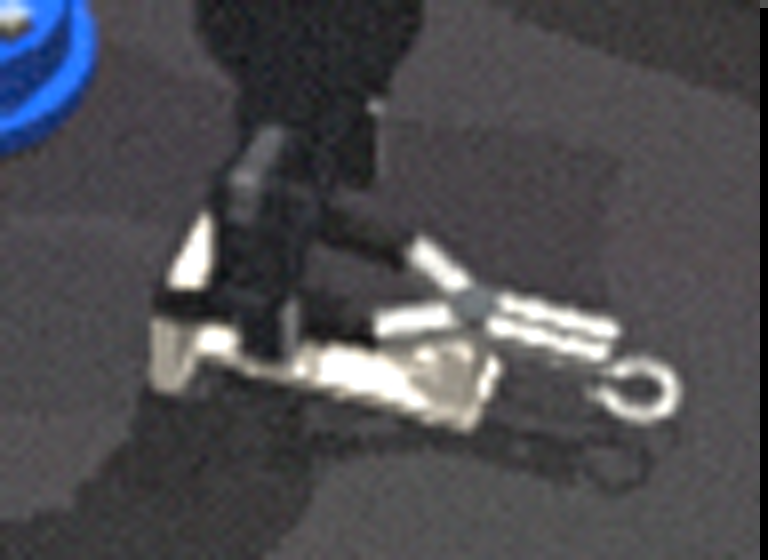

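Emit:
send_rows:
  commands:
    - [0.4,0.04,-0.2,0]
    - [0.4,0.04,-0.2,0]
    - [0.4,0.04,-0.2,0]

```text
t: 15.88
ee_pos: [0.4981, 0.229, 0.0035]
ee_rot: [-1.56, -0.097, 0.069]
wrist_force: [0.1, 0.4, 0.1]
gripper_width: 0.0853
```

Emit:
send_rows:
  commands:
    - [0,0,0,0]
    - [0,0,0,0]
    - [0,0,0,0]
    - [0,0,0,0]
    - [0,0,0,0]
    - [0,0,0,0]
    - [0,0,0,0]
    - [0,0,0,0]
    - [0,0,0,0]
    - [0,0,0,0]
  gripper: 1
  force: 45

```text
t: 16.72
ee_pos: [0.498, 0.2307, 0.0056]
ee_rot: [-1.557, -0.098, 0.069]
wrist_force: [-4.4, 0.2, 11.6]
gripper_width: 0.0408
```

```bash
python3 v.py 13 240,95,335,165 150,150,151,151 8
```

```text
[0.49803851 0.23068189 0.00562476] [-4.18755001 -0.24565626 11.40886001] 16.8167
(560, 768, 3) (560, 760, 3)
```

View pics/v13.png

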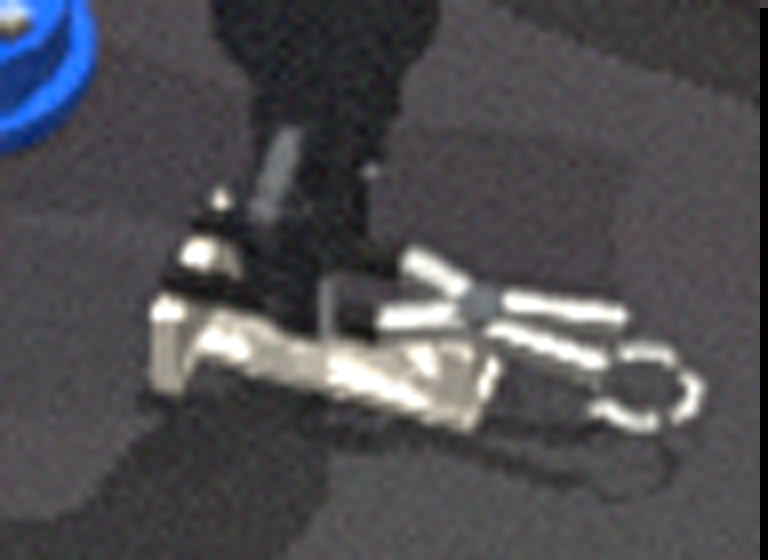

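Emit:
send_rows:
  commands:
    - [0,0,0.5,0]
    - [0,0,1.5,0]
    - [0,0,3,0]
    - [0,0,5,0]
    - [0,0,7,0]
    - [0,0,7,0]
    - [0,0,7,0]

```text
t: 17.4
ee_pos: [0.499, 0.2309, 0.0767]
ee_rot: [-1.556, -0.1, 0.067]
wrist_force: [-0.3, -0.5, -2.9]
gripper_width: 0.0407
```

```bash
python3 v.py 14 240,75,335,165 140,130,225,200 5;python3 - <<'E'
from h import *
s=env.read_state(); R=cv2.Rodrigues(s['ee_rot'])[0]; print(s['ee_pos'],np.degrees(np.arctan2(R[1,2],R[0,2])),R[:,1],s['wrist_force'],s['moment'],s['gripper_width'])
E
```

```text
[0.49693981 0.23015895 0.07451699] [-0.27229762  0.78543365 -1.19402874] 17.5
(450, 900, 3) (450, 475, 3)
[0.49693981 0.23015895 0.07451699] 96.10028889840679 [ 0.01538412  0.0122189  -0.999807  ] [-0.27229762  0.78543365 -1.19402874] [-0.07839614  0.09095369  0.01507771] 0.040575033873768714
```

View pics/v14.png

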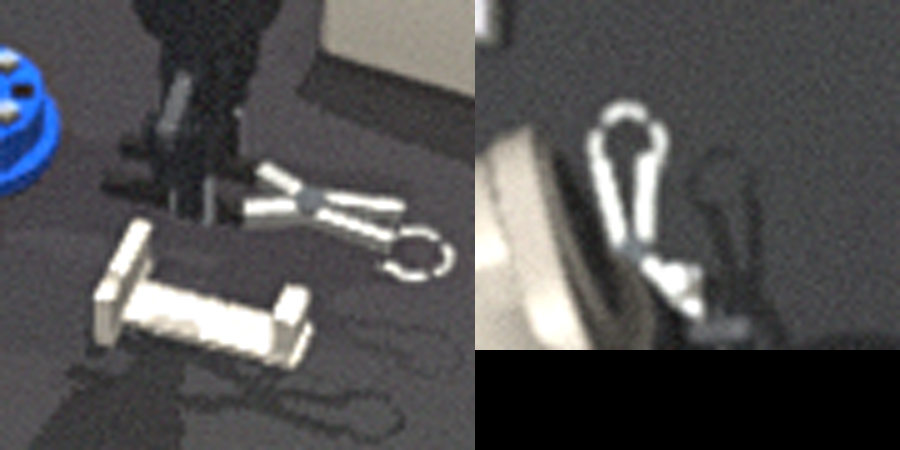

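```bash
python3 - <<'E'
from h import *
s=load('s14');t=load('t14')
for n,p,x0,y0,x1,y1 in(('s',s,308,112,336,138),('t',t,160,146,182,168)):
    im=cv2.resize(cv2.convertScaleAbs(p['img'][y0:y1,x0:x1,::-1],alpha=1.6),None,fx=18,fy=18,interpolation=cv2.INTER_CUBIC); cv2.imwrite(f'pics/r{n}.png',im)
a=cv2.imread('pics/rs.png');b=cv2.imread('pics/rt.png');H=max(a.shape[0],b.shape[0])
p=lambda q:cv2.copyMakeBorder(q,0,H-q.shape[0],0,0,0)
o=np.hstack([p(a),p(b)]);o=cv2.resize(o,None,fx=.88,fy=.88);cv2.imwrite('pics/r.png',o);print(o.shape,a.shape)
e=env.read_state()['ee_pos'];zt=.0985
print('s',back(s,(322.6,125.6),zt)-e,'t',back(t,(170,157.6),zt)-e)
E
```

```text
(412, 792, 3) (468, 504, 3)
s [[0.12038774 0.01200639 0.02398301]] t [[0.11977992 0.01422174 0.02398301]]
```

View pics/r.png

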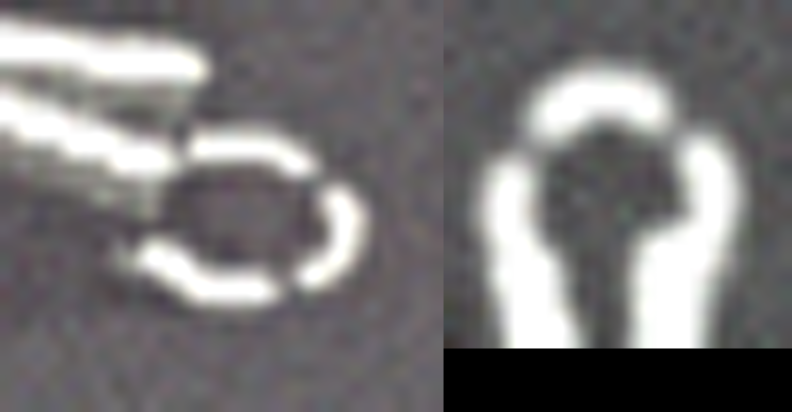

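```bash
cat > ring.py <<'E'
from h import *
from scipy.optimize import minimize
def fit(p,x,y,z,r0=14.3,r1=17.7):
    g=cv2.GaussianBlur(cv2.cvtColor(p['img'],cv2.COLOR_RGB2GRAY).astype(np.float32),(0,0),.6)
    g=np.minimum(g,170)
    th=np.linspace(-2.0,2.0,120)
    def smp(x,y,r,yaw=.1):
        P=np.c_[x+r*np.cos(th+yaw),y+r*np.sin(th+yaw),th*0+z]
        uv=proj(p,P).astype(np.float32)
        return cv2.remap(g,uv[:,0].reshape(1,-1),uv[:,1].reshape(1,-1),cv2.INTER_LINEAR).mean()
    rm=.016
    f=lambda q:-(smp(*q,rm)*2-smp(*q,rm+.006)-smp(*q,rm-.006))
    best=min((minimize(f,[x+a,y+b],method='Nelder-Mead',options=dict(xatol=1e-5,initial_simplex=[[x+a,y+b],[x+a+.003,y+b],[x+a,y+b+.003]])) for a in(-.003,0,.003) for b in(-.003,0,.003)),key=lambda r:r.fun)
    return best.x,-best.fun
E
python3 - <<'E'
from ring import *
s=load('s14');t=load('t14');e=env.read_state()['ee_pos']
for z in(.0985,):
  for n,p in(('s',s),('t',t)):
    q,f=fit(p,e[0]+.12,e[1]+.013,z);print(n,z,q,q-e[:2],f)
print(back(s,(323.1,125.2),.0985)-e,back(t,(170.1,157.9),.0985)-e)
E
```

```text
s 0.0985 [0.61870458 0.24352058] [0.12176477 0.01336163] 111.78630828857422
t 0.0985 [0.6163028  0.24448477] [0.11936299 0.01432582] 129.86581420898438
[[0.12107613 0.01398087 0.02398301]] [[0.11896637 0.01395381 0.02398301]]
```

Emit:
send_rows:
  commands:
    - [0,-2,1.5,0]
    - [-0.2,-5,2,0]
    - [-0.4,-8.5,2,0]
    - [-0.6,-12,2,0]
    - [-0.8,-15.5,2,0]
    - [-1,-19,2,0]
    - [-1,-22,2,0]
    - [-1,-24.2,2,0]
    - [-1,-24.2,2,0]
    - [-1,-24.2,2,0]

```text
t: 18.33
ee_pos: [0.4855, -0.0138, 0.0933]
ee_rot: [-1.558, -0.09, 0.07]
wrist_force: [0.1, 0.9, -1.7]
gripper_width: 0.0407
```

Emit:
send_rows:
  commands:
    - [0,0,0,0]
    - [0,0,0,0]
    - [0,0,0,0]

```text
t: 18.58
ee_pos: [0.4851, -0.0123, 0.0926]
ee_rot: [-1.558, -0.091, 0.073]
wrist_force: [0.2, 0.1, -0.7]
gripper_width: 0.0403
```

```bash
python3 v.py 15 240,165,310,250 230,125,300,190 5.5;python3 - <<'E'
from h import *
s=env.read_state(); R=cv2.Rodrigues(s['ee_rot'])[0]; print(s['ee_pos'],np.degrees(np.arctan2(R[1,2],R[0,2])),R[:,1],s['wrist_force'],s['moment'],s['gripper_width'],s['joint_positions'])
E
```

```text
[ 0.48546881 -0.01261625  0.09299878] [-0.20282417 -0.46684425 -0.53292464] 18.6833
(468, 770, 3) (468, 385, 3)
[ 0.48546881 -0.01261625  0.09299878] 95.96321137117997 [ 0.01199009  0.01183089 -0.99985812] [-0.20282417 -0.46684425 -0.53292464] [ 0.04543031  0.07672839 -0.03149574] 0.04045587758846896 [-0.35284875  0.27360725  0.4265938   1.86417414 -0.14625266  1.02071855
  1.80996148]
```

View pics/v15.png

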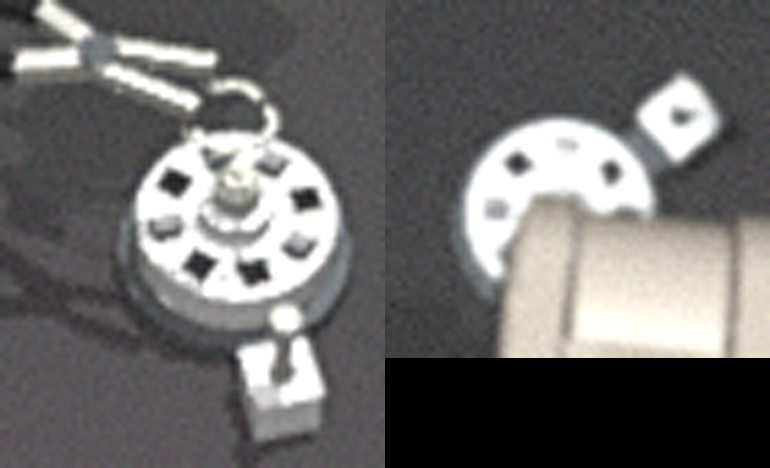

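```bash
python3 - <<'E'
from ring import *
s=load('s15');e=env.read_state()['ee_pos']
for z in(.115,.117,.119):
    q,f=fit(s,.6075,.001,z);print(z,q,q-e[:2],f)
x0,y0,x1,y1=268,174,302,212;k=16
im=cv2.resize(cv2.convertScaleAbs(s['img'][y0:y1,x0:x1,::-1],alpha=1.2),None,fx=k,fy=k,interpolation=cv2.INTER_CUBIC)
q,f=fit(s,.6075,.001,.117);th=np.linspace(-2.3,2.3,60)+.1
for r in(.014,.018):
    uv=(proj(s,np.c_[q[0]+r*np.cos(th),q[1]+r*np.sin(th),th*0+.117])-[x0,y0]+.5)*k-.5
    cv2.polylines(im,[uv.round().astype(int)],False,(0,0,255),1)
th=np.linspace(0,6.3,60)
for r,z in((.007,.071),(.011,.066),(.017,.052)):
    uv=(proj(s,np.c_[.608+r*np.cos(th),.001+r*np.sin(th),th*0+z])-[x0,y0]+.5)*k-.5
    cv2.polylines(im,[uv.round().astype(int)],False,(0,200,0),1)
cv2.imwrite('pics/c15.png',im)
E
```

```text
0.115 [0.60463472 0.00112765] [0.11916591 0.0137439 ] 106.5602798461914
0.117 [ 6.05114374e-01 -3.36737416e-04] [0.11964556 0.01227951] 106.78784942626953
0.119 [ 0.60561815 -0.00176356] [0.12014934 0.01085269] 106.92240142822266
```

View pics/c15.png

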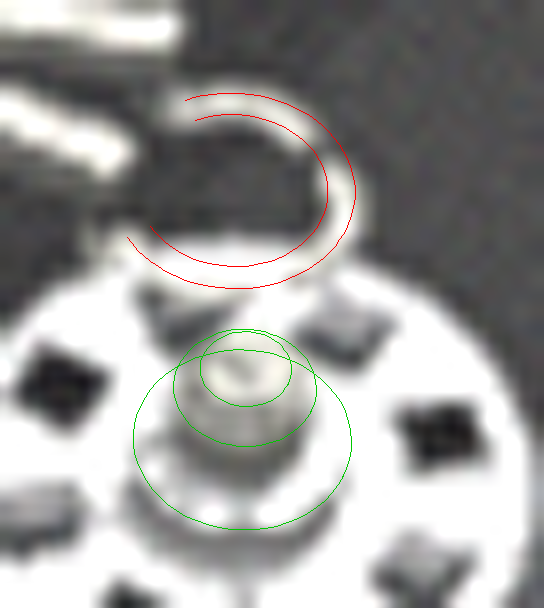

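Emit:
send_rows:
  commands:
    - [0.2,0.1,-0.8,0]
    - [0.2,0.1,-1.8,0]
    - [0.2,0.1,-2.8,0]
    - [0.2,0.1,-3.3,0]
    - [0.2,0.1,-3.3,0]
    - [0.2,0.1,-3.3,0]
    - [0.2,0.1,-3.3,0]

```text
t: 19.27
ee_pos: [0.4877, -0.0117, 0.0601]
ee_rot: [-1.558, -0.092, 0.071]
wrist_force: [-0.1, 0.0, -1.3]
gripper_width: 0.0406
```

```bash
cat > w.py <<'E'
from ring import *
import sys
tag=sys.argv[1]
s=shot('scene','s'+tag); st=env.read_state(); e=st['ee_pos'];print(e,st['wrist_force'],st['gripper_width'],st['t'])
zu=e[2]+.0215; z=zu+.0025; print('clip underside',zu)
q,f=fit(s,.6075,.001,z);print('fit',q,f)
x0,y0,x1,y1=262,176,304,214;k=18
im=cv2.resize(cv2.convertScaleAbs(s['img'][y0:y1,x0:x1,::-1],alpha=1.0),None,fx=k,fy=k,interpolation=cv2.INTER_CUBIC)
def C(x,y,r,z,col,th=np.linspace(0,6.3,60)):
    uv=(proj(s,np.c_[x+r*np.cos(th),y+r*np.sin(th),th*0+z])-[x0,y0]+.5)*k-.5
    cv2.polylines(im,[uv.round().astype(int)],False,col,1,cv2.LINE_AA)
for r in(.014,.018): C(e[0]+.1210,e[1]+.0133,r,z,(0,0,255))
for r,zz in((.007,.071),(.011,.066)): C(.608,.0012,r,zz,(0,200,0))
cv2.imwrite(f'pics/w{tag}.png',im)
E
python3 w.py 16
```

```text
[ 0.48791742 -0.01179527  0.06031473] [ 0.31570813  0.37747365 -1.3586361 ] 0.04056347058797383 19.3167
clip underside 0.08181472633055253
fit [ 6.09595296e-01 -3.20051152e-04] 39.918487548828125
```

View pics/w16.png

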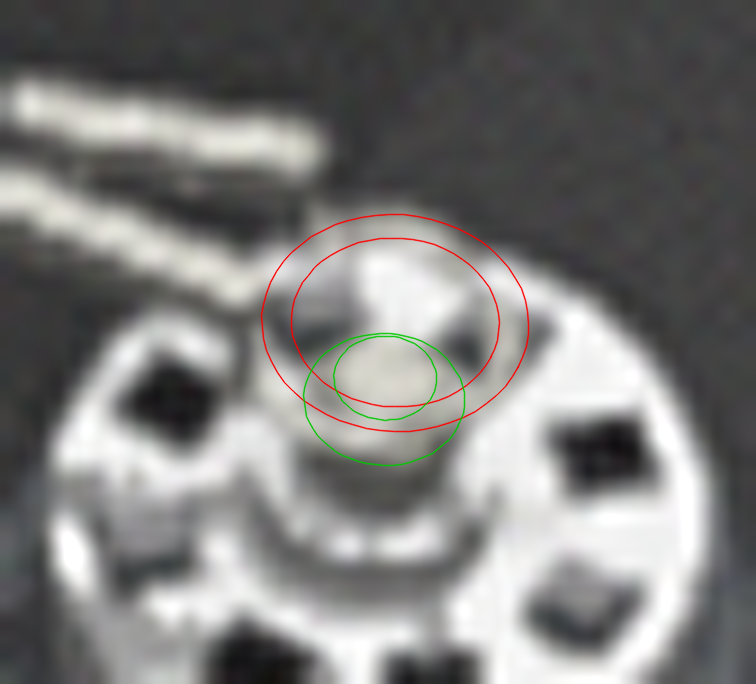

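```bash
python3 - <<'E'
from h import *
s=load('s16');a=load('s9')
o=[]
for p in(s,a):
    im=cv2.resize(p['img'][182:208,268:296,::-1],None,fx=14,fy=14,interpolation=cv2.INTER_CUBIC)
    o.append(cv2.LUT(im,np.clip(((np.arange(256)/255)**1.6)*290-10,0,255).astype(np.uint8)))
cv2.imwrite('pics/c16.png',np.hstack(o))
E
```

```text
(no output)
```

View pics/c16.png

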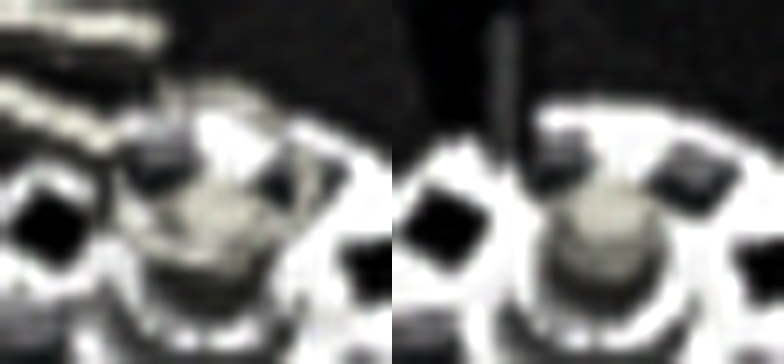

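Emit:
send_rows:
  commands:
    - [-0.08,0.08,-0.4,0]
    - [-0.08,0.08,-0.8,0]
    - [-0.08,0.08,-1.2,0]
    - [-0.08,0.08,-1.3,0]
    - [-0.08,0.08,-1.3,0]
    - [-0.08,0.08,-1.3,0]

```text
t: 19.82
ee_pos: [0.487, -0.011, 0.0472]
ee_rot: [-1.558, -0.092, 0.071]
wrist_force: [0.5, 0.1, -1.7]
gripper_width: 0.0408
```

```bash
python3 w.py 17; python3 - <<'E'
from h import *
s=load('s17');a=load('s9')
o=[]
for p in(s,a):
    im=cv2.resize(p['img'][182:208,268:296,::-1],None,fx=14,fy=14,interpolation=cv2.INTER_CUBIC)
    o.append(cv2.LUT(im,np.clip(((np.arange(256)/255)**1.6)*290-10,0,255).astype(np.uint8)))
cv2.imwrite('pics/c17.png',np.hstack(o))
E
```

```text
[ 0.48720604 -0.01098698  0.04733513] [-0.51280006  0.39756682 -1.56224612] 0.040319798808202814 19.8667
clip underside 0.06883512585271309
fit [0.6164731  0.00897965] 46.488067626953125
```

View pics/c17.png

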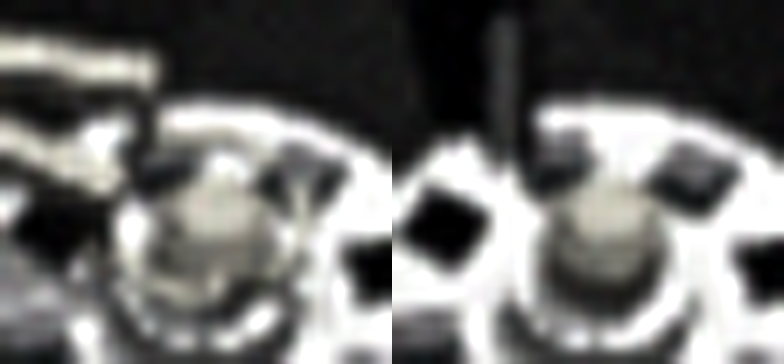

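View pics/w17.png

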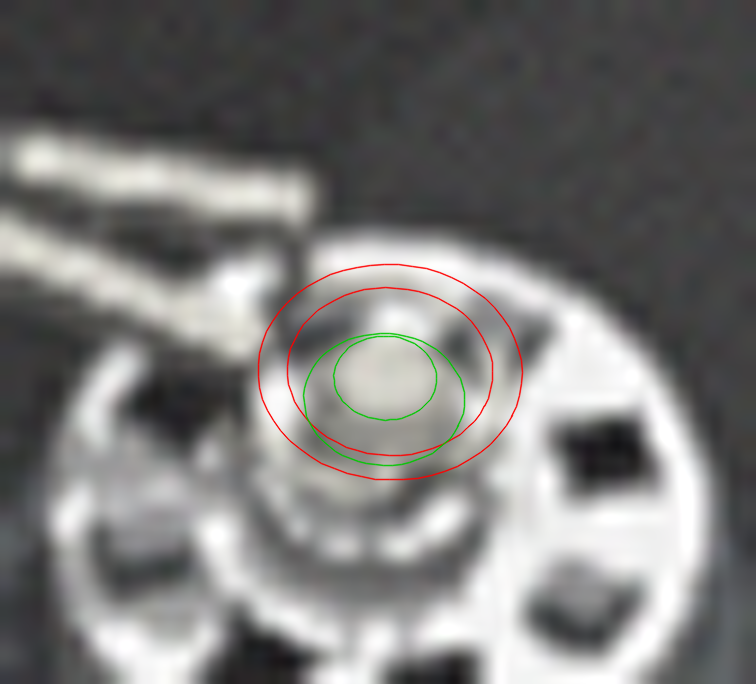

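Emit:
send_rows:
  commands:
    - [0,0,-0.3,0]
    - [0,0,-0.6,0]
    - [0,0,-0.9,0]
    - [0,0,-1.0,0]
    - [0,0,-1.0,0]

```text
t: 20.28
ee_pos: [0.4867, -0.011, 0.0368]
ee_rot: [-1.558, -0.091, 0.072]
wrist_force: [0.1, -0.3, -0.9]
gripper_width: 0.0408
```

```bash
python3 -c "
from h import *
s=env.read_state();print(s['ee_pos'],s['wrist_force'],s['moment'],s['gripper_width'])"
```

```text
[ 0.48672512 -0.01097512  0.03684122] [ 0.07905286 -0.26384486 -0.92444149] [-0.05150359  0.07732069  0.00966222] 0.040808602721286315
```

Underside now ~57–58 mm by my estimate; I continue in small steps, watching force.

Emit:
send_rows:
  commands:
    - [0,0,-0.15,0]
    - [0,0,-0.3,0]
    - [0,0,-0.3,0]

```text
t: 20.53
ee_pos: [0.4864, -0.011, 0.0335]
ee_rot: [-1.558, -0.091, 0.072]
wrist_force: [0.5, -0.7, -1.3]
gripper_width: 0.0405
```

Emit:
send_rows:
  commands:
    - [0,0,-0.1,0]
    - [0,0,-0.1,0]
    - [0,0,-0.1,0]

```text
t: 20.78
ee_pos: [0.4866, -0.011, 0.0326]
ee_rot: [-1.558, -0.091, 0.072]
wrist_force: [-0.4, 0.0, -1.0]
gripper_width: 0.0404
```

Emit:
send_rows:
  commands:
    - [0,0,-0.1,0]
    - [0,0,-0.1,0]
    - [0,0,-0.1,0]

```text
t: 21.03
ee_pos: [0.4868, -0.011, 0.0317]
ee_rot: [-1.558, -0.091, 0.072]
wrist_force: [-0.3, 0.9, -1.4]
gripper_width: 0.0405
```

```bash
python3 w.py 18; python3 - <<'E'
from h import *
s=env.read_state();print(s['moment'])
o=[]
for p in(load('s18'),load('s9')):
    im=cv2.resize(p['img'][182:208,268:296,::-1],None,fx=14,fy=14,interpolation=cv2.INTER_CUBIC)
    o.append(cv2.LUT(im,np.clip(((np.arange(256)/255)**1.6)*290-10,0,255).astype(np.uint8)))
cv2.imwrite('pics/c18.png',np.hstack(o))
E
```

```text
[ 0.48673328 -0.01098819  0.03172406] [ 0.00114942  0.54280058 -0.21491023] 0.040857719332300306 21.0833
clip underside 0.053224058964248706
fit [6.05976249e-01 2.09633403e-04] 65.90116882324219
[ 0.02161729 -0.04849127 -0.03668461]
```

View pics/c18.png

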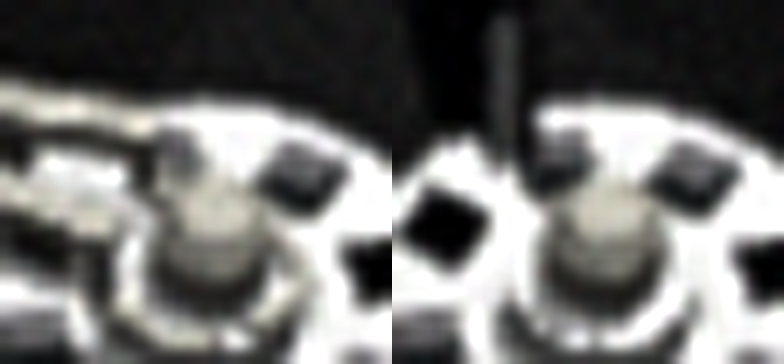

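Emit:
send_rows:
  commands:
    - [0,0,-0.1,0]
    - [0,0,-0.1,0]
    - [0,0,-0.1,0]

```text
t: 21.33
ee_pos: [0.4868, -0.011, 0.0308]
ee_rot: [-1.558, -0.091, 0.071]
wrist_force: [-1.2, 0.4, -0.1]
gripper_width: 0.0408
```

```bash
python3 -c "
from h import *
for i in range(3):
  env.read_camera('scene');s=env.read_state();print(s['ee_pos'],s['wrist_force'],s['moment'],s['gripper_width'])"
```

```text
[ 0.48679989 -0.01099644  0.03079987] [-0.46801918 -0.18665161  0.21306426] [ 0.01022593  0.04449366 -0.00723631] 0.040395212473078805
[ 0.48680438 -0.01098936  0.03079498] [-0.35600185 -0.03521843  0.69904112] [-0.05592263  0.01570706 -0.03306402] 0.040369803544503514
[ 0.48678755 -0.01101857  0.03078865] [-1.24080787 -0.38703159  0.27871597] [0.0165986  0.02395619 0.01899084] 0.0402252910385199
```

Emit:
send_rows:
  commands:
    - [0,0,-0.1,0]
    - [0,0,-0.1,0]
    - [0,0,-0.1,0]

```text
t: 21.73
ee_pos: [0.4868, -0.011, 0.0298]
ee_rot: [-1.558, -0.091, 0.071]
wrist_force: [-0.4, -0.3, 1.7]
gripper_width: 0.0409
```

```bash
python3 -c "
from h import *
for i in range(3):
  env.read_camera('scene');s=env.read_state();print(s['ee_pos'],s['wrist_force'],s['moment'],s['gripper_width'])"; python3 v.py 19 240,165,310,250 230,125,300,190 5.5
```

```text
[ 0.4868359  -0.01101038  0.02988395] [-1.13532864 -0.14976801  1.18846528] [0.01706172 0.04694347 0.0156827 ] 0.040832928122019045
[ 0.486844   -0.01102113  0.0298789 ] [-0.24002466 -0.27458993  1.53241365] [ 0.0571564   0.0541146  -0.01214374] 0.04053325699620482
[ 0.48685722 -0.01096496  0.02988535] [-1.16641564 -0.20315732  0.70108053] [0.01249429 0.05873372 0.04304022] 0.04037410080900171
[ 0.48679838 -0.01100524  0.02981998] [-0.90722236 -0.2632906   1.02034431] 21.9833
(468, 770, 3) (468, 385, 3)
```

View pics/v19.png

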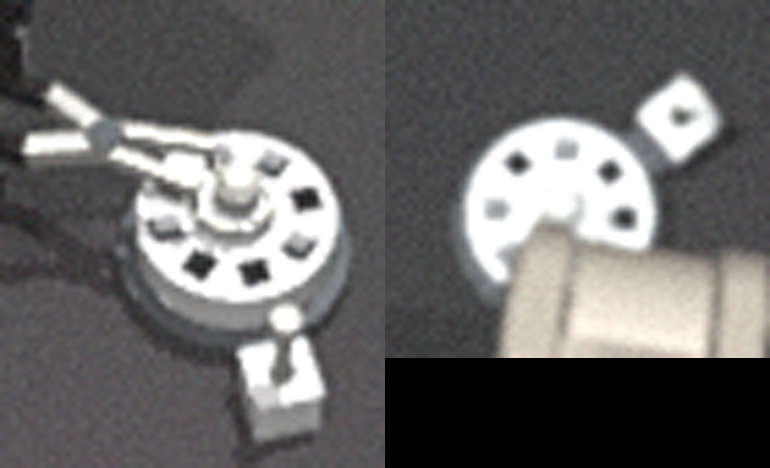

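```bash
python3 -c "
from h import *
print(env.sign_off()); s=env.read_state();print(s['t'],s['ee_pos'],s['wrist_force'],s['gripper_width'])"
```

```text
the job is handed in; nothing more can be done
None
the job is handed in; nothing more can be done
```

I put the pin in the grey turret's lug and let go of it. I then picked up the pliers squeezed, lowered the spread clip over the axle, and handed the job in at about 22 s with the clip held down on the hub. No verdict was reported.

**Pin:** The last pictures show it upright in the lug hole. Its head is within 1 px of where a fully seated pin should be, and it went down with no measurable vertical resistance.

**Pliers and clip:**
- The pliers are held at 45 N. The opening reads about 40.5 mm, a little under the stated 42–44 mm; the pin's head also read narrow (12 mm for 14 mm).
- In the scene picture the spread clip lies round the axle at the hub face.
- My height estimate for the clip's underside was 51–53 mm, against 52 mm for the hub face.
- Over the last 2–3 mm of lowering, the vertical wrist force went from about −1.2 N to +1 N, which fits light contact with the hub.

**What failed or disagreed:**
- My first grasp of the pin closed on nothing, because the real fingertips sit about 20 mm behind the reported TCP. I allowed for that afterwards; the next grasp was shallow, so I regripped lower.
- The two cameras differ by about 2 mm, so I averaged them.
- The arm hid the clip from the top camera. I could only check the final centring in the scene picture, to roughly 1–1.5 mm.
- The automatic ring fit was unreliable against the white turret, so I judged that by eye.

I saw no bystander touched, but I did not measure their positions again at the end.

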